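Put the spacer plates back in their sloping slotted rack

ROBOT

A 6-joint arm with a two-finger parallel gripper is mounted at the origin on a cart in front of the work surface, level with it; the furniture and walls round the work are solid. World frame = base frame: x ahead of the robot, y to its left, z up, the work surface at z = 0. Lengths are in m, angles in rad, forces in N, time in s.
With the tool pointing down it reaches from about 0.275 to 0.75 m from the base axis. Payload 10.2 kg.
Tool frame: the origin (TCP) lies at the very end of the fingers, on their centre line; the grasp point (between the pads) lies 19 mm behind it; z points along the fingers, y is the direction in which the jaws open and shut (so a half turn about z gives the same grasp; the last joint's range is limited). The gripper opens to 88 mm and grips with 3 to 60 N. Pads are 18 mm wide; open, the fingers measure 123 mm over their backs; the gripper's body (75 mm by 187 mm) begins 45 mm behind the grasp point.
Start: joints at [1.013, 0.313, 1.498, -0, 1.331, -0.223], TCP at [0.173, 0.496, 0.202] pointing down, gripper open.
Joint ranges: [-2.94, 2.94], [-0.97, 2.17], [0.19, 2.56], [-1.23, 4.37], [0.02, 3.11], [-2.88, 2.88]. Speed limits (rad/s): [2.39, 2.39, 3.01, 3.14, 3.14, 3.14].

INTERFACE

Orientations are given as a unit quaternion [x, y, z, w].
In Python, from bench import manip gives the robot as it stands.
- The arm moves only by the shell command python3 -m crank 'ROWS'. ROWS is JSON, a list that holds one entry, the list of rows, each a list of 7 numbers: the closure, from 0 (fully open) to 1 (shut), then the shift along the tool's x, y, z in mm, then the turn, a rotation vector about the tool's x, y, z in rad. A call has 1 to 12 rows; each row is the pose to reach, as a shift and turn from the pose measured when the call began, along the tool's axes at that moment; what a row does not reach only later rows make up. A row lasts 1/10 s, in which the tool goes at most 50 mm and 8.59 degrees, less where a joint would pass 70% of its speed; a pose out of reach is approached as far as the arm can. A call with a gripper value outside its range is refused whole. The fingers move at their own pace and stop on an object; the grip force is fixed at half the most. Time passes only in rows, so rows that repeat a pose let the fingers close. It gives the time, the measured TCP pose, the force and the opening at its end, in the units of the state.
- manip.get_obs(): the state, without advancing time (a new reading comes with each control period).
- manip.capture(name): name is "scene" or "top" or "wrist"; returns the picture (400x640x3 uint8, blue, green, red); there is no depth.
- manip.camera_model(name): a dict with "intrinsics" (3x3 intrinsics, pixels), "view" (4x4, takes a point from world to camera coordinates); the wrist camera has in their place "hand_eye" (4x4, takes a point from camera to tool coordinates, whose origin is the TCP and whose axes are the flange's). Camera axes: x right, y up, looking along -z (the intrinsics and any distortion apply to the point x, -y, -z); pixel columns grow to the right and rows downward; lengths in m; the calibration is good to about 2 mm. A picture is of the moment at which its call begins: read the wrist's pose just before it. camera_model takes no time and is no camera call.
- manip.close_job(): hands the job in, once; it reports no verdict.
The state is a dict: "time": time; "joints": joint angles; "qvel": joint speeds; "tau": joint torques, N m; "ee_pos": TCP position; "eef_rot": TCP orientation; "wrist_force": force on the tool from outside, world axes, zero at the start; "torque": the same for the moment, N m; "opening": finger opening in m.
Only numpy, scipy, OpenCV 4.12 (cv2) and the standard library are available. Lean on these libraries where they do the work, as an engineer would, in place of code of your own. Each camera call takes 0.05 s, during which the arm holds its last target.

TASK

Put the three loose aluminium spacer plates away in the sloping plywood rack: slide each one flat down the empty slot whose height matches its thickness until its end rests against the stop board, and leave it there. The thickest plate already in the bottom slot stays home, and the other things on the tables stay where they are.

Things in the scene. Friction and masses are not known exactly. Their poses are not given: they have to be found in the camera images.
- rack: plywood stand that carries the sloping cassette, fixed; base board 128 x 90 x 10 mm. Origin on the table top; x is level and points to the side where plates go in, z up. From the bottom up the cassette has four slots 27, 22, 17 and 12 mm high with 5 mm shelves between. Metal holds on the wood: plates do not slide down by themselves.
- cassette: slotted part of the rack, 74 mm wide; its slots slope down at 35 degrees to a stop board. Origin: middle of the stop face at the underside, 16 mm straight above the rack's origin; x points up the slope, out of the mouths, y across, z square to the slots, upward. Slots are 50 mm deep (mouths at x = 50 mm), 56 mm wide; top at z = 105 mm. Lips are rounded. A plate that is home stands 60 mm out.
- slot_20 (a point): middle of the inner end of the 22 mm slot, on the slot's floor and against the stop board (38 mm above the cassette's underside); the place for the 20 mm plate, whose underside centre is 55 mm up-slope (+x) from here when home. Axes as the cassette.
- slot_15 (a point): middle of the inner end of the 17 mm slot, on the slot's floor and against the stop board (65 mm above the cassette's underside); the place for the 15 mm plate, whose underside centre is 55 mm up-slope (+x) from here when home. Axes as the cassette.
- slot_10 (a point): middle of the inner end of the 12 mm slot, on the slot's floor and against the stop board (87 mm above the cassette's underside); the place for the 10 mm plate, whose underside centre is 55 mm up-slope (+x) from here when home. Axes as the cassette.
- plate_10: loose bare aluminium spacer plate, 110 x 50 x 10 mm (149 g), 1 drilled dimple near one end of both faces. Origin: centre of its underside; x along its 110 mm length, y along its 50 mm width, z along its thickness. Starts lying flat on a table top (z = 0), on the left table or between crate and gap on the right one.
- plate_15: loose bare aluminium spacer plate, 110 x 50 x 15 mm (223 g), 2 drilled dimples near one end of both faces. Origin: centre of its underside; x along its 110 mm length, y along its 50 mm width, z along its thickness. Starts lying flat on a table top (z = 0), on the left table or between crate and gap on the right one.
- plate_20: loose bare aluminium spacer plate, 110 x 50 x 20 mm (297 g), 3 drilled dimples near one end of both faces. Origin: centre of its underside; x along its 110 mm length, y along its 50 mm width, z along its thickness. Starts lying flat on a table top (z = 0), on the left table or between crate and gap on the right one.
- plate_25: loose bare aluminium spacer plate, 110 x 50 x 25 mm (371 g), 4 drilled dimples near one end of both faces. Origin: centre of its underside; x along its 110 mm length, y along its 50 mm width, z along its thickness. It is home in the bottom (27 mm) slot from the start and stays there.
- flux_tin: flat round tin, 59 mm across, 23 mm high, loose on the left table beside the blue drawer unit (166 mm high). Origin: centre of its underside. A bystander: leave it where it is.
- swab_cup: steel cup with brushes, 74 x 80 mm, 160 mm high with the brushes, loose on the left table. Origin: centre of its underside. A bystander: leave it where it is.
- spool_c: small wire spool, 71 x 58 x 36 mm, loose on the left table. Origin: centre of its underside. A bystander: leave it where it is.
- solder_stick: bar of solder, 12 x 100 x 8 mm, loose beside the rack at the foot of the green crate (rim 85 mm high). Origin: centre of its underside. A bystander: leave it where it is.
Not all that is in view belongs to the job. What is shaped like the plate_25 but red is not meant.

How it is judged:
By the outcome, as a careful person would: the job done as asked, in the order asked, and still so for the second after the job is handed in, with the robot touching nothing.
It also fails if it takes over 72 s, if anything falls off the work surface, if the arm or the gripper's body presses on something with over 40 N, if the wrist force passes 120 N, or if a joint passes its speed limit or range.

## Working session

There is one attempt and no reset: what is moved stays moved. The work goes in short steps, Python scripts to look and compute and a shell command to move; the robot and the scene stay as the last step left them, time stands still between calls to the robot, and variables do not carry over. Pictures are saved under pics/ and viewed, and the job is handed in when it is done.

```bash
mkdir -p pics; python3 - <<'E'
from bench import manip
import cv2
print(manip.get_obs())
for n in ["scene","top","wrist"]:
    im=manip.capture(n); cv2.imwrite(f"pics/{n}0.png",im)
    print(n,manip.camera_model(n))
E
```

```text
{'time': 0.0, 'joints': array([ 1.01261293e+00,  3.13426167e-01,  1.49840204e+00,  2.10671851e-05,
        1.33098326e+00, -2.23408232e-01]), 'qvel': array([ 0.00208384, -0.00116042, -0.00066637,  0.00093281, -0.00072448,
       -0.00111964]), 'tau': array([-3.01655309e-04, -4.02214587e+01, -2.52267587e+01,  6.93984353e-02,
        3.52767657e-02, -9.80924756e-05]), 'ee_pos': array([0.17235332, 0.49561224, 0.20108648]), 'eef_rot': array([ 1.66609457e-01,  9.86022777e-01, -5.59564889e-04, -2.41597460e-04]), 'wrist_force': array([ 0.36751544, -0.01174411,  0.21202308]), 'torque': array([ 0.03707603,  0.03158331, -0.03123378]), 'opening': 0.08824651163790963}
scene {'intrinsics': array([[416.73200938,   0.        , 322.7318305 ],
       [  0.        , 416.73200938, 199.09513504],
       [  0.        ,   0.        ,   1.        ]]), 'view': array([[ 8.84803439e-01, -4.65963682e-01,  8.49476451e-04,
        -5.06764796e-01],
       [ 2.17614775e-01,  4.14832345e-01,  8.83491899e-01,
        -2.42405399e-01],
       [-4.12027528e-01, -7.81531812e-01,  4.68445668e-01,
        -1.42343352e+0
[... 348 characters left out ...]
13829, -0.01257556,  0.17130208, -0.62305758],
       [-0.17118867,  0.00960774,  0.98519142, -1.27691576],
       [ 0.        ,  0.        ,  0.        ,  1.        ]])}
wrist {'intrinsics': array([[345.32371261,   0.        , 321.43351716],
       [  0.        , 345.32371261, 200.36332196],
       [  0.        ,   0.        ,   1.        ]]), 'hand_eye': array([[ 6.06529118e-04,  9.49867889e-01,  3.12650965e-01,
         8.20028630e-02],
       [ 9.99999275e-01, -2.50856821e-04, -1.17782409e-03,
        -7.45230475e-04],
       [-1.04034666e-03,  3.12651453e-01, -9.49867352e-01,
        -1.83386537e-01],
       [ 0.00000000e+00,  0.00000000e+00,  0.00000000e+00,
         1.00000000e+00]])}
```

View pics/scene0.png

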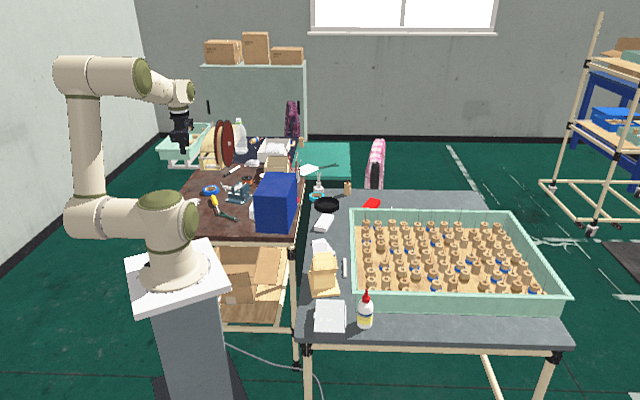

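View pics/top0.png

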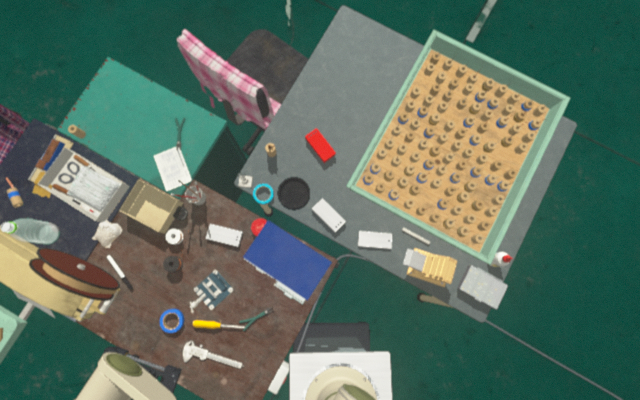

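View pics/wrist0.png

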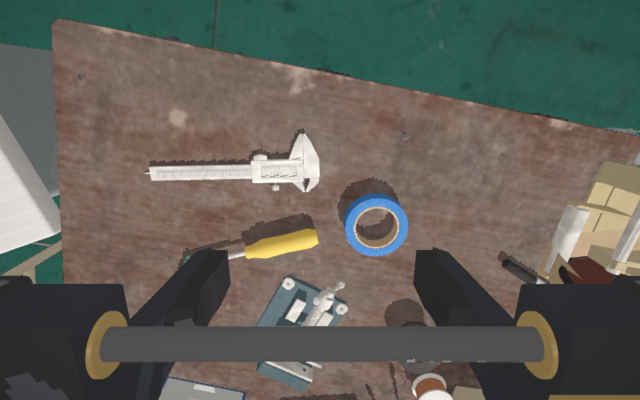

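```bash
python3 - <<'E'
import cv2
im=cv2.imread("pics/top0.png")
cv2.imwrite("pics/topc1.png",cv2.resize(im[180:310,300:520],None,fx=3.6,fy=3.6,interpolation=cv2.INTER_CUBIC))
cv2.imwrite("pics/topc2.png",cv2.resize(im[190:400,150:340],None,fx=2.8,fy=2.8,interpolation=cv2.INTER_CUBIC))
im=cv2.imread("pics/scene0.png")
cv2.imwrite("pics/scenec.png",cv2.resize(im[150:340,180:390],None,fx=3.1,fy=3.1,interpolation=cv2.INTER_CUBIC))
E
```

```text
(no output)
```

View pics/topc1.png

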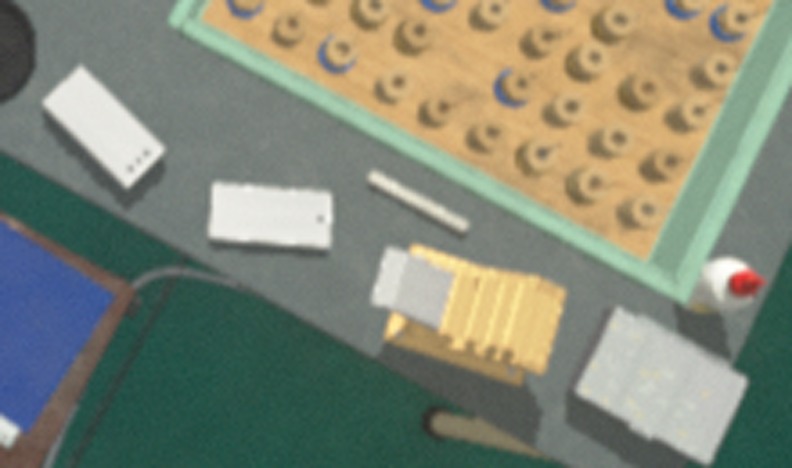

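View pics/topc2.png

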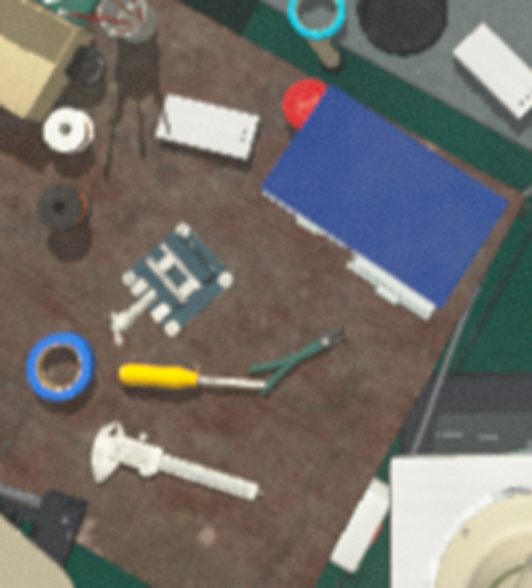

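View pics/scenec.png

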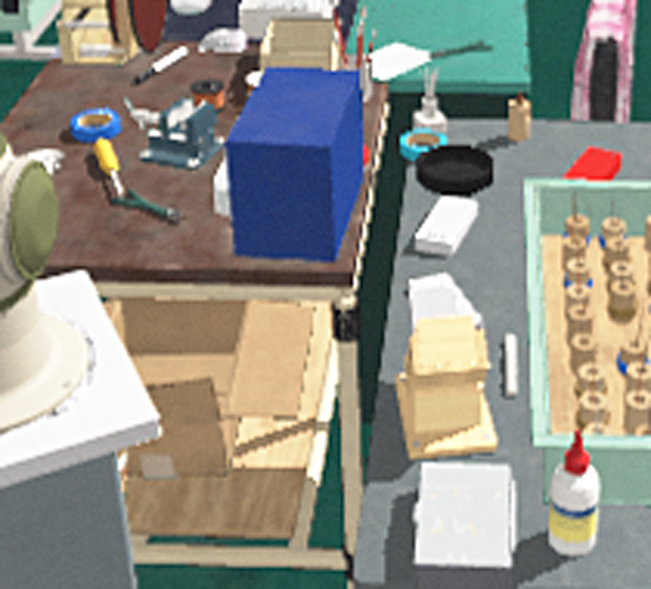

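```bash
cat > h.py <<'E'
import numpy as np, cv2
from bench import manip
from scipy.spatial.transform import Rotation as R
def cam(name,obs=None):
    m=manip.camera_model(name)
    K=np.array(m["intrinsics"])
    if name=="wrist":
        T=np.eye(4);T[:3,:3]=R.from_quat(obs["eef_rot"]).as_matrix();T[:3,3]=obs["ee_pos"]
        V=np.linalg.inv(T@m["hand_eye"])
    else: V=np.array(m["view"])
    return K,V
def ray(c,uv):
    K,V=c; uv=np.atleast_2d(np.asarray(uv,float))
    d=np.c_[(uv[:,0]-K[0,2])/K[0,0],-(uv[:,1]-K[1,2])/K[1,1],-np.ones(len(uv))]
    Ri=V[:3,:3].T
    return -Ri@V[:3,3], d@Ri.T
def onplane(c,uv,z):
    o,d=ray(c,uv); t=(z-o[2])/d[:,2]
    return o+d*t[:,None]
def proj(c,P):
    K,V=c; P=np.atleast_2d(P); p=P@V[:3,:3].T+V[:3,3]
    return np.c_[K[0,2]+K[0,0]*p[:,0]/-p[:,2], K[1,2]-K[1,1]*p[:,1]/-p[:,2]]
def rows(pos,rot,obs=None):
    """shift mm + rotvec from current pose"""
    o=obs or manip.get_obs(); Rc=R.from_quat(o["eef_rot"])
    s=Rc.inv().apply(np.asarray(pos)-o["ee_pos"])*1000
    r=(Rc.inv()*R.from_matrix(rot)).as_rotvec()
    print("t",round(o["time"],2),"shift",np.round(s,1),"turn",np.round(r,3),"deg",round(np.degrees(np.linalg.norm(r)),1),
      "rows>=",int(np.ceil(max(np.linalg.norm(s)/50,np.degrees(np.linalg.norm(r))/8.59))))
def tool(xyaw,pitch=0):
    """tool pointing down, x axis at yaw (deg); pitch rotates about tool y (deg)"""
    a=np.radians(xyaw)
    x=np.array([np.cos(a),np.sin(a),0]);z=np.array([0,0,-1.]);y=np.cross(z,x)
    return np.c_[x,y,z]@R.from_euler('y',pitch,degrees=True).as_matrix()
def state():
    o=manip.get_obs()
    print("t",round(o["time"],2),"pos",np.round(o["ee_pos"],4),"q",np.round(o["joints"],2),"F",np.round(o["wrist_force"],1),"open",round(o["opening"]*1000,1))
    print("R",np.round(R.from_quat(o["eef_rot"]).as_matrix(),3).tolist())
    return o
E
python3 - <<'E'
from h import *
im=cv2.imread("pics/top0.png");c=cam("top")
hsv=cv2.cvtColor(im,cv2.COLOR_BGR2HSV)
m=((hsv[...,1]<40)&(hsv[...,2]>165)).astype(np.uint8)
n,l,s,ce=cv2.connectedComponentsWithStats(m)
print(-np.linalg.inv(c[1])[:3,3]*-1)
for i in range(1,n):
    if s[i,4]>100:
        cs,_=cv2.findContours((l==i).astype(np.uint8),0,2)
        p=onplane(c,cs[0][:,0,:],0.015)[:,:2].astype(np.float32)
        r=cv2.minAreaRect(p); print(ce[i].round(),s[i,4],np.round(r[0],3),np.round(r[1],3),round(r[2],1))
# named pixels
for nm,uv,z in [("drawer tl",(272,222),.166),("drawer tr",(331,262),.166),("drawer bl",(245,257),.166),("drawer br",(305,297),.166),("tin",(258,228),.023),("cup",(195,195),.1),("spool?",(175,237),.03)]:
    print(nm,onplane(c,uv,z).round(3))
E
```

```text
[0.3962306  0.07754255 1.36420285]
[196.  51.] 118 [1.184 0.487] [0.048 0.038] 48.4
[233.  78.] 111 [1.078 0.351] [0.047 0.036] 52.6
[172. 168.] 1068 [0.758 0.548] [0.136 0.093] 21.8
[ 86. 187.] 2132 [0.708 0.85 ] [0.233 0.153] 57.9
[245. 181.] 120 [0.709 0.304] [0.043 0.034] 89.3
[328. 214.] 535 [0.593 0.026] [0.11  0.052] 43.9
[ 43. 234.] 408 [0.549 0.986] [0.146 0.069] 89.2
[107. 231.] 410 [0.543 0.751] [0.077 0.079] 61.0
[  7. 227.] 104 [0.566 1.079] [0.043 0.03 ] 89.2
[224. 235.] 528 [0.531 0.37 ] [0.11  0.051] 75.2
[416. 235.] 107 [ 0.52  -0.259] [0.1   0.012] 60.4
[173. 236.] 188 [0.528 0.532] [0.053 0.046] 89.2
[375. 239.] 536 [ 0.509 -0.126] [0.111 0.052] 84.6
[414. 259.] 321 [ 0.443 -0.25 ] [0.065 0.054] 68.6
[115. 266.] 120 [0.433 0.716] [0.088 0.014] 38.0
[483. 286.] 1116 [ 0.352 -0.469] [0.13  0.092] 58.6
[212. 287.] 111 [0.363 0.405] [0.062 0.028] 42.6
[289. 292.] 218 [0.342 0.157] [0.109 0.023] 56.2
[197. 298.] 129 [0.328 0.46 ] [0.042 0.067] 51.1
[206. 355.] 521 [0.159 0.396] [0.187 0.061] 83.0
[334. 371.] 3549 [0.091 0.032] [0.379 0.141] 89.1
drawer tl [[0.55  0.197 0.166]]
drawer tr [[0.432 0.027 0.166]]
drawer bl [[0.45  0.274 0.166]]
drawer br [[0.335 0.102 0.166]]
tin [[0.55  0.257 0.023]]
cup [[0.647 0.444 0.1  ]]
spool? [[0.523 0.523 0.03 ]]
```

```bash
python3 - <<'E'
from h import *
c=cam("top")
f=lambda nm,uv,z: print(nm,onplane(c,uv,z)[0,:2].round(3))
f("tray c",(293,193),.02);f("tray bot",(293,209),.02);f("tray R",(309,193),.02);f("cyan",(263,193),.01)
f("crate corner",(349,185),.085);f("crate rim corner2",(490,262),.085)
for z in (.02,): f("red",(320,146),z)
def cr(x,y): return (300+x/3.6,180+y/3.6)
print("cassette/plate corners at guessed z .1")
for p in [(385,247),(452,270),(443,328),(372,305),(566,290),(545,374),(412,244),(386,338)]:
    print(p,onplane(c,cr(*p),.1)[0,:2].round(3),onplane(c,cr(*p),.02)[0,:2].round(3))
f("table edge",cr(0,150),0);f("table edge2",cr(370,355),0)
f("ltab corner",cr(130,285),0)
E
```

```text
tray c [0.665 0.142]
tray bot [0.611 0.142]
tray R [0.665 0.089]
cyan [0.668 0.243]
crate corner [ 0.676 -0.039]
crate rim corner2 [ 0.428 -0.467]
red [0.827 0.05 ]
cassette/plate corners at guessed z .1
(385, 247) [ 0.471 -0.209] [ 0.476 -0.227]
(452, 270) [ 0.451 -0.265] [ 0.455 -0.287]
(443, 328) [ 0.403 -0.255] [ 0.403 -0.276]
(372, 305) [ 0.423 -0.196] [ 0.424 -0.213]
(566, 290) [ 0.433 -0.361] [ 0.435 -0.389]
(545, 374) [ 0.364 -0.338] [ 0.361 -0.364]
(412, 244) [ 0.474 -0.232] [ 0.478 -0.252]
(386, 338) [ 0.395 -0.206] [ 0.395 -0.224]
table edge [0.572 0.12 ]
table edge2 [ 0.38  -0.213]
ltab corner [0.446 0.003]
```

```bash
python3 - <<'E'
from h import *
state(); rows([.45,-.05,.27],tool(73))
E
```

```text
t 0.15 pos [0.1724 0.4957 0.2012] q [ 1.01  0.31  1.5  -0.    1.33 -0.22] F [ 0.1  0.3 -0.2] open 88.2
R [[-0.944, 0.329, -0.0], [0.329, 0.944, -0.001], [0.0, -0.001, -1.0]]
t 0.15 shift [-441.4 -424.2  -68.5] turn [-1.000e-03  1.000e-03  1.533e+00] deg 87.8 rows>= 13
```

```bash
python3 -m crank '[[[0,-20,-20,-50,0,0,0.1],[0,-441,-424,-68,0,0,1.533],[0,-441,-424,-68,0,0,1.533],[0,-441,-424,-68,0,0,1.533],[0,-441,-424,-68,0,0,1.533],[0,-441,-424,-68,0,0,1.533],[0,-441,-424,-68,0,0,1.533],[0,-441,-424,-68,0,0,1.533],[0,-441,-424,-68,0,0,1.533],[0,-441,-424,-68,0,0,1.533],[0,-441,-424,-68,0,0,1.533],[0,-441,-424,-68,0,0,1.533]]]'
python3 - <<'E'
from h import *
state(); rows([.45,-.05,.27],tool(73))
E
```

```text
time: 1.35
ee_pos: [0.433, -0.0183, 0.268]
eef_rot: [0.805, 0.594, -0.0, 0.0]
wrist_force: [0.6, 0.1, -0.5]
opening: 0.0884
t 1.35 pos [ 0.433  -0.0183  0.268 ] q [-0.31  0.06  1.63 -0.    1.45 -0.01] F [ 0.6  0.1 -0.5] open 88.4
R [[0.295, 0.955, -0.0], [0.955, -0.295, -0.001], [-0.001, -0.0, -1.0]]
t 1.35 shift [-25.2  25.6  -1.9] turn [-0.     0.001 -0.003] deg 0.2 rows>= 1
```

```bash
python3 -m crank '[[[0,-25,25,0,0,0,0],[0,-25,25,0,0,0,0]]]'
python3 - <<'E'
from h import *
import pickle
o=state(); im=manip.capture("wrist"); cv2.imwrite("pics/w1.png",im); pickle.dump(o,open("w1.pkl","wb"))
E
```

```text
time: 1.55
ee_pos: [0.4505, -0.053, 0.2671]
eef_rot: [0.806, 0.592, -0.001, -0.0]
wrist_force: [-0.7, 0.2, 0.0]
opening: 0.0881
t 1.55 pos [ 0.4505 -0.053   0.2671] q [-0.38  0.11  1.58 -0.    1.45 -0.07] F [-0.7  0.2  0. ] open 88.1
R [[0.3, 0.954, -0.002], [0.954, -0.3, -0.001], [-0.001, -0.001, -1.0]]
```

View pics/w1.png

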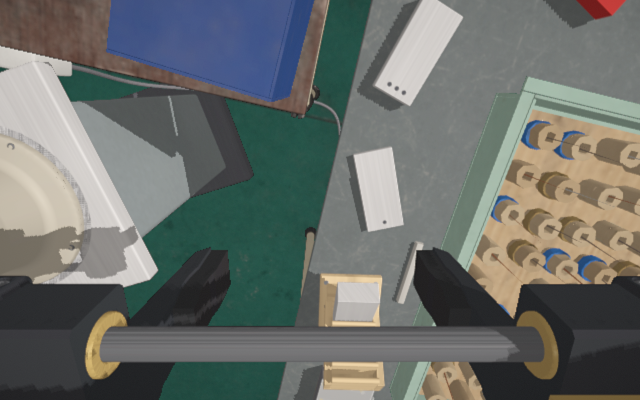

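```bash
python3 - <<'E'
from h import *
import pickle
o=pickle.load(open("w1.pkl","rb"));c=cam("wrist",o);im=cv2.imread("pics/w1.png")
hsv=cv2.cvtColor(im,cv2.COLOR_BGR2HSV)
m=((hsv[...,1]<40)&(hsv[...,2]>175)).astype(np.uint8)
n,l,s,ce=cv2.connectedComponentsWithStats(m)
for i in range(1,n):
    if s[i,4]>300 and ce[i][0]>320:
        cs,_=cv2.findContours((l==i).astype(np.uint8),0,2)
        cc=max(cs,key=len)[:,0,:]
        for z in (.01,.02):
            r=cv2.minAreaRect(onplane(c,cc,z)[:,:2].astype(np.float32)); print(ce[i].round(),s[i,4],z,np.round(r[0],4),np.round(r[1],4),round(r[2],1))
cv2.imwrite("pics/w1c.png",cv2.resize(im[250:400,290:450],None,fx=4,fy=4,interpolation=cv2.INTER_CUBIC))
t=cv2.imread("pics/top0.png");ct=cam("top")
hsv=cv2.cvtColor(t,cv2.COLOR_BGR2HSV)
m=((hsv[...,1]<40)&(hsv[...,2]>165)).astype(np.uint8)
n,l,s,ce=cv2.connectedComponentsWithStats(m)
for u,z in [((328,214),.02),((224,235),.015),((375,239),.01)]:
    i=l[u[1],u[0]]; cs,_=cv2.findContours((l==i).astype(np.uint8),0,2)
    r=cv2.minAreaRect(onplane(ct,cs[0][:,0,:],z)[:,:2].astype(np.float32)); print("top",z,np.round(r[0],4),np.round(r[1],4),round(r[2],1))
E
```

```text
[419.  49.] 4349 0.01 [0.5933 0.0279] [0.1118 0.0506] 44.0
[419.  49.] 4349 0.02 [0.5906 0.0279] [0.1093 0.0495] 44.0
[582.  97.] 1541 0.01 [ 0.7766 -0.0835] [0.0147 0.1526] 60.1
[582.  97.] 1541 0.02 [ 0.7697 -0.081 ] [0.0144 0.1492] 60.1
[510. 169.] 2813 0.01 [ 0.6852 -0.1484] [0.2752 0.1461] 27.9
[510. 169.] 2813 0.02 [ 0.6804 -0.1445] [0.269  0.1428] 27.9
[379. 188.] 2929 0.01 [ 0.5079 -0.1237] [0.1098 0.0493] 84.7
[379. 188.] 2929 0.02 [ 0.5071 -0.1203] [0.1073 0.0482] 84.7
[357. 301.] 1514 0.01 [ 0.4346 -0.2806] [0.0657 0.0638] 72.6
[357. 301.] 1514 0.02 [ 0.4355 -0.2737] [0.0642 0.0624] 72.6
[415. 380.] 341 0.01 [ 0.4831 -0.4529] [0.0811 0.0147] 59.9
[415. 380.] 341 0.02 [ 0.4829 -0.4421] [0.0793 0.0143] 59.9
[344. 394.] 549 0.01 [ 0.3672 -0.4457] [0.0408 0.0875] 59.9
[344. 394.] 549 0.02 [ 0.3696 -0.4351] [0.0399 0.0855] 59.9
top 0.02 [0.5926 0.0265] [0.1099 0.0518] 43.9
top 0.015 [0.5305 0.3702] [0.1105 0.0513] 75.2
top 0.01 [ 0.5094 -0.1263] [0.1119 0.0523] 84.6
```

View pics/w1c.png

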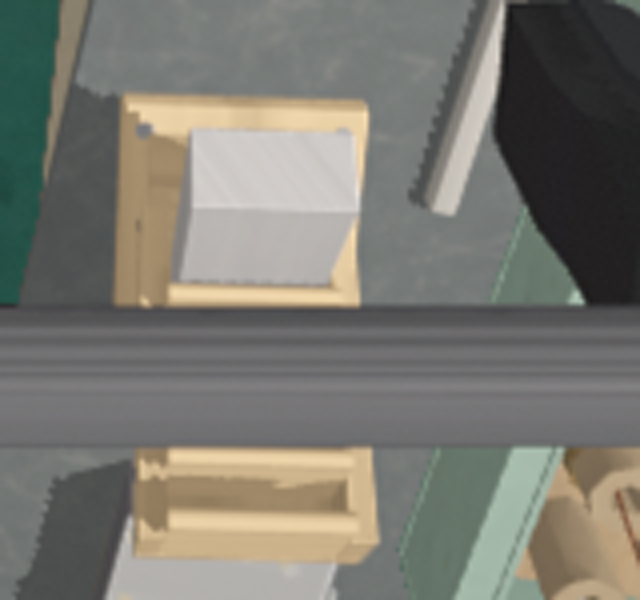

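```bash
python3 - <<'E'
from h import *
rows([.41,-.21,.27],tool(73))
E
```

```text
t 1.6 shift [-163.7    9.5   -2.6] turn [-0.002  0.001 -0.006] deg 0.4 rows>= 4
```

```bash
python3 -m crank '[[[0,-164,9,0,0,0,0],[0,-164,9,0,0,0,0],[0,-164,9,0,0,0,0],[0,-164,9,0,0,0,0],[0,-164,9,0,0,0,0]]]'
python3 - <<'E'
from h import *
import pickle
o=state(); im=manip.capture("wrist"); cv2.imwrite("pics/w2.png",im); pickle.dump(o,open("w2.pkl","wb"))
cv2.imwrite("pics/w2c.png",cv2.resize(im[90:290,220:460],None,fx=3,fy=3,interpolation=cv2.INTER_CUBIC))
E
```

```text
time: 2.1
ee_pos: [0.4088, -0.2106, 0.2673]
eef_rot: [0.806, 0.592, -0.001, -0.001]
wrist_force: [0.0, 0.7, -0.6]
opening: 0.0881
t 2.1 pos [ 0.4088 -0.2106  0.2673] q [-0.73  0.13  1.56 -0.    1.46 -0.43] F [ 0.   0.7 -0.6] open 88.1
R [[0.3, 0.954, -0.002], [0.954, -0.3, 0.0], [-0.0, -0.002, -1.0]]
```

View pics/w2.png

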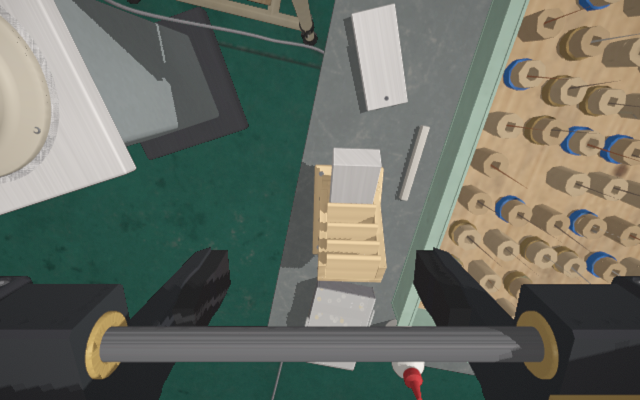

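View pics/w2c.png

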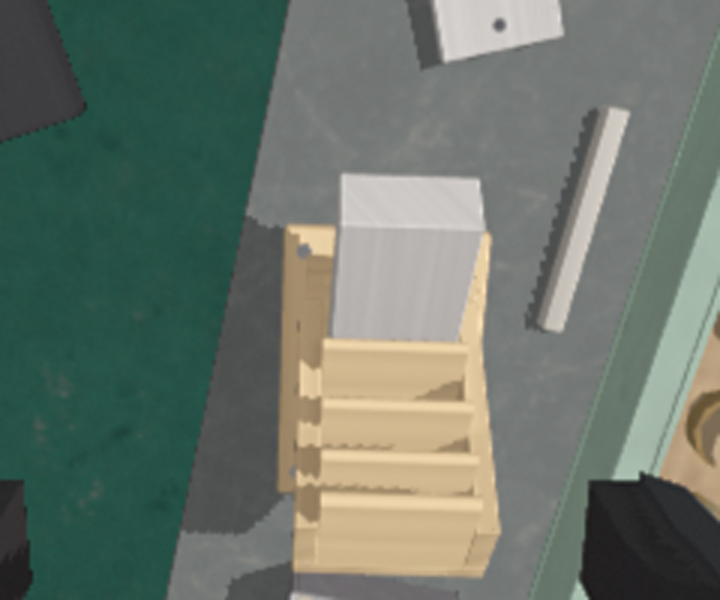

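```bash
cat >> h.py <<'E'
S,C=np.sin(np.radians(35)),np.cos(np.radians(35))
def rackpt(pr,p):
    """pr=(X,Y,yawdeg) p in cassette mm -> world m"""
    p=np.atleast_2d(p)/1000.; h=p[:,0]*C-p[:,2]*S; z=.016+p[:,0]*S+p[:,2]*C
    a=np.radians(pr[2]); ex=np.array([np.cos(a),np.sin(a)]); ey=np.array([-ex[1],ex[0]])
    return np.c_[np.array(pr[:2])+h[:,None]*ex+p[:,1:2]*ey, z]
E
python3 - <<'E'
from h import *
import pickle
from scipy.optimize import least_squares
c=cam("wrist",pickle.load(open("w2.pkl","rb")))
px=lambda l:[(220+x/3,90+y/3) for x,y in l]
names=["s1L","s1R","s2L","s2R","s3L","s3R","s4L","s4R"]
uv=px([(323,345),(467,345),(321,407),(473,407),(320,458),(478,458),(318,502),(483,502)])
P=[(50,s*28,z) for z in (35.5,62.5,84.5,102) for s in (1,-1)]
for nm,u,p in zip(names,uv,P):
    z=rackpt((0,0,0),p)[0,2]; print(nm,p,onplane(c,u,z)[0,:3].round(4))
r=least_squares(lambda q:(proj(c,rackpt(q,P))-uv).ravel(),[.4,-.28,73])
print(r.x.round(4));print(np.c_[r.fun.reshape(-1,2).round(1)].tolist())
pu=px([(340,175),(480,180),(340,226),(484,232)])
for u,p in zip(pu,[(110,25,6),(110,-25,6),(110,25,31),(110,-25,31)]):
    print("plate25",p,np.round(proj(c,rackpt(r.x,p))[0]-u,1), onplane(c,u,rackpt(r.x,p)[0,2])[0].round(4),rackpt(r.x,p)[0].round(4))
# cross-check w1 and top
c1=cam("wrist",pickle.load(open("w1.pkl","rb")))
print("w1 base/plate", proj(c1,rackpt(r.x,[(110,25,6),(110,-25,6),(110,25,31),(110,-25,31)])).round(1).tolist(), [(290+x/4,250+y/4) for x,y in [(190,130),(352,130),(190,207),(358,210)]])
ct=cam("top")
print("top", proj(ct,rackpt(r.x,[(110,25,31),(110,-25,31),(50,37,105),(50,-37,105)])).round(1).tolist(),[(300+x/3.6,180+y/3.6) for x,y in [(372,305),(385,247)]])
E
```

```text
s1L (50, 28, 35.5) [ 0.4002 -0.2588  0.0738]
s1R (50, -28, 35.5) [ 0.4531 -0.2754  0.0738]
s2L (50, 28, 62.5) [ 0.3943 -0.2744  0.0959]
s2R (50, -28, 62.5) [ 0.4478 -0.2911  0.0959]
s3L (50, 28, 84.5) [ 0.3901 -0.2858  0.1139]
s3R (50, -28, 84.5) [ 0.4438 -0.3027  0.1139]
s4L (50, 28, 102) [ 0.3863 -0.2951  0.1282]
s4R (50, -28, 102) [ 0.4409 -0.3122  0.1282]
[ 0.4195 -0.2871 72.0932]
[[-0.8, 0.3], [-0.3, 0.7], [-0.1, -0.6], [-0.2, -0.2], [0.3, -0.3], [0.0, 0.1], [1.0, -0.2], [-0.0, 0.2]]
plate25 (110, 25, 6) [-2.8  1.5] [ 0.4256 -0.1963  0.084 ] [ 0.4224 -0.1969  0.084 ]
plate25 (110, -25, 6) [-2.5  0.2] [ 0.4726 -0.2129  0.084 ] [ 0.4699 -0.2123  0.084 ]
plate25 (110, 25, 31) [-2.5  1.9] [ 0.421  -0.2094  0.1045] [ 0.4179 -0.2106  0.1045]
plate25 (110, -25, 31) [-1.6  0.3] [ 0.4672 -0.2261  0.1045] [ 0.4655 -0.226   0.1045]
w1 base/plate [[335.5, 283.5], [376.7, 283.8], [335.9, 303.7], [378.6, 304.0]] [(337.5, 282.5), (378.0, 282.5), (337.5, 301.75), (379.5, 302.5)]
top [[408.6, 266.2], [412.8, 250.4], [439.6, 279.2], [445.6, 255.1]] [(403.3333333333333, 264.72222222222223), (406.94444444444446, 248.61111111111111)]
```

```bash
python3 - <<'E'
from h import *
rows([.616,.0506,.10],tool(44))
E
```

```text
t 2.15 shift [309.9 120.  167.2] turn [-0.002  0.001  0.5  ] deg 28.6 rows>= 8
```

```bash
python3 -m crank '[[[0,155,60,40,0,0,0.25],[0,155,60,40,0,0,0.25],[0,155,60,40,0,0,0.25],[0,310,120,100,0,0,0.5],[0,310,120,100,0,0,0.5],[0,310,120,100,0,0,0.5],[0,310,120,100,0,0,0.5],[0,310,120,167,0,0,0.5],[0,310,120,167,0,0,0.5],[0,310,120,167,0,0,0.5]]]'
python3 - <<'E'
from h import *
state(); rows([.616,.0506,.005],tool(44))
E
```

```text
time: 3.15
ee_pos: [0.6138, 0.0537, 0.0971]
eef_rot: [0.927, 0.376, -0.004, -0.002]
wrist_force: [-0.1, 0.4, -0.5]
opening: 0.088
t 3.15 pos [0.6138 0.0537 0.0971] q [-0.1   0.61  1.33  0.    1.21  0.7 ] F [-0.1  0.4 -0.5] open 88.0
R [[0.717, 0.697, -0.008], [0.697, -0.717, 0.001], [-0.005, -0.007, -1.0]]
t 3.15 shift [-0.2  4.4 92.1] turn [-0.007  0.005  0.003] deg 0.5 rows>= 2
```

```bash
python3 -m crank '[[[0,0,4,50,-0.007,0.005,0.003],[0,0,4,85,-0.007,0.005,0.003],[0,0,4,92,-0.007,0.005,0.003],[0,0,4,92,-0.007,0.005,0.003]]]'
python3 - <<'E'
from h import *
import pickle
o=state(); rows([.616,.0506,.005],tool(44))
im=manip.capture("wrist"); cv2.imwrite("pics/w3.png",im)
E
```

```text
time: 3.55
ee_pos: [0.6162, 0.0517, 0.0065]
eef_rot: [0.927, 0.375, 0.0, 0.0]
wrist_force: [0.0, -0.3, 0.6]
opening: 0.088
t 3.55 pos [0.6162 0.0517 0.0065] q [-0.11  0.72  1.4  -0.    1.02  0.7 ] F [ 0.  -0.3  0.6] open 88.0
R [[0.719, 0.695, 0.001], [0.695, -0.719, -0.0], [0.001, 0.001, -1.0]]
t 3.55 shift [-0.9  0.6  1.5] turn [ 0.001 -0.001  0.   ] deg 0.1 rows>= 1
```

View pics/w3.png

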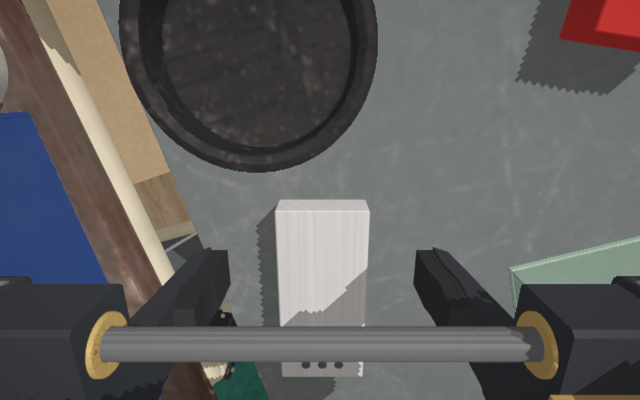

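```bash
python3 -m crank '[[[1,0,0,1,0,0,0],[1,0,0,1,0,0,0],[1,0,0,1,0,0,0],[1,0,0,1,0,0,0],[1,0,0,1,0,0,0],[1,0,0,1,0,0,0]]]'
python3 - <<'E'
from h import *
state()
E
```

```text
time: 4.2
ee_pos: [0.6171, 0.0514, 0.0067]
eef_rot: [0.927, 0.375, 0.002, 0.001]
wrist_force: [-0.8, 0.4, 0.2]
opening: 0.0423
t 4.2 pos [0.6171 0.0514 0.0067] q [-0.11  0.72  1.4  -0.    1.02  0.7 ] F [-0.8  0.4  0.2] open 42.3
R [[0.719, 0.695, 0.003], [0.695, -0.719, -0.0], [0.002, 0.003, -1.0]]
```

```bash
python3 -m crank '[[[1,0,0,0,0,0,0],[1,0,0,-20,0,0,0],[1,0,0,-20,0,0,0]]]'
python3 - <<'E'
from h import *
state()
im=manip.capture("wrist"); cv2.imwrite("pics/w4.png",im)
E
```

```text
time: 4.5
ee_pos: [0.6183, 0.0513, 0.0287]
eef_rot: [0.927, 0.375, 0.003, 0.002]
wrist_force: [0.8, -0.4, 1.0]
opening: 0.0183
t 4.5 pos [0.6183 0.0513 0.0287] q [-0.11  0.69  1.39 -0.    1.06  0.7 ] F [ 0.8 -0.4  1. ] open 18.3
R [[0.719, 0.695, 0.007], [0.695, -0.719, -0.001], [0.005, 0.006, -1.0]]
```

View pics/w4.png

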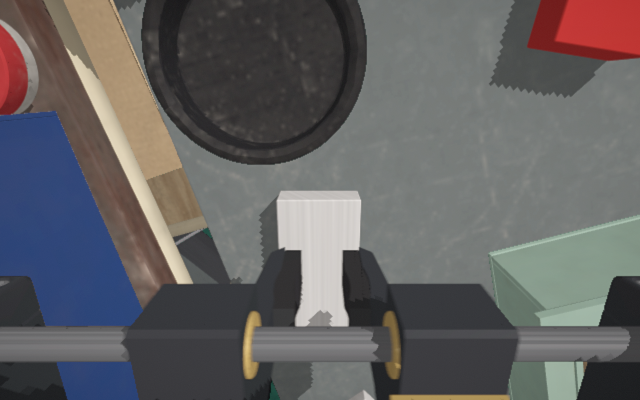

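```bash
python3 - <<'E'
from h import *
im=cv2.imread("pics/w4.png")
cv2.imwrite("pics/w4c.png",cv2.resize(im[180:400,220:420],None,fx=3.2,fy=2.7,interpolation=cv2.INTER_CUBIC))
s=manip.capture("scene"); 
cv2.imwrite("pics/s4c.png",cv2.resize(s[100:300,200:440],None,fx=3.2,fy=3,interpolation=cv2.INTER_CUBIC))
E
```

```text
(no output)
```

View pics/w4c.png

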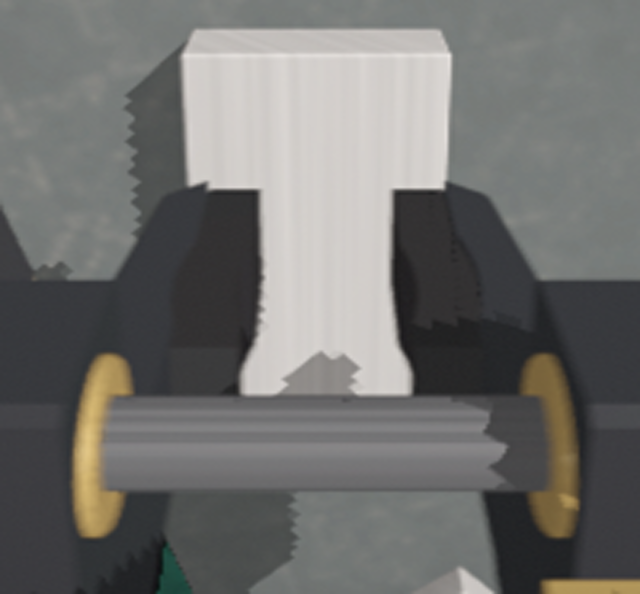

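View pics/s4c.png

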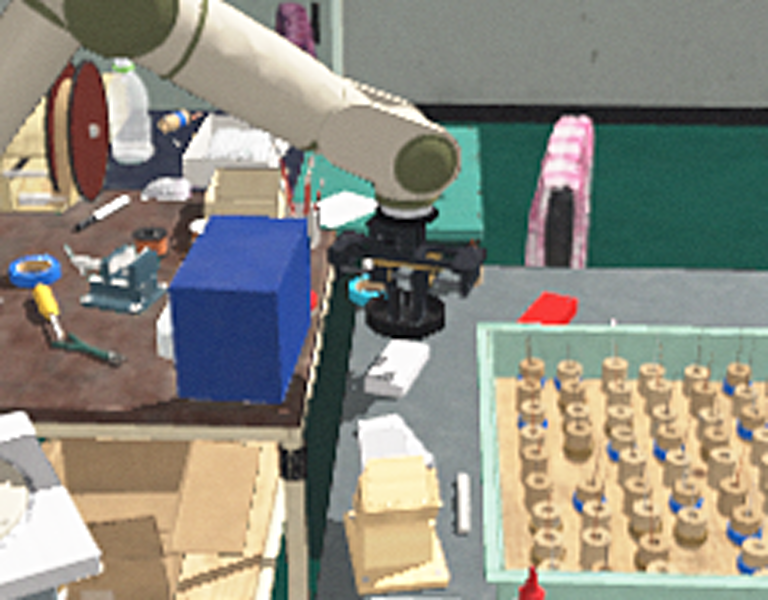

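```bash
python3 - <<'E'
from h import *
c=cam("scene"); o=manip.get_obs()
print(proj(c,o["ee_pos"]), proj(c,[.5915,.027,.02]))
T=R.from_quat(o["eef_rot"])
for d in (0,10,20,30,40): print(d,proj(c,o["ee_pos"]-T.apply([0,0,d/1000])).round(1), proj(cam("wrist",o),o["ee_pos"]+T.apply(np.array([[9,9,-d],[-9,9,-d],[9,-9,-d],[0,0,-d]])/1000)).round(0).tolist())
s=manip.capture("scene")
cv2.imwrite("pics/s5c.png",cv2.resize(s[170:250,280:370],None,fx=7,fy=7,interpolation=cv2.INTER_CUBIC))
E
```

```text
[[326.47637173 214.57533269]] [[323.73275572 220.14816761]]
0 [[326.5 214.6]] [[338.0, 219.0], [337.0, 248.0], [306.0, 219.0], [322.0, 234.0]]
10 [[326.5 212.5]] [[339.0, 226.0], [338.0, 256.0], [305.0, 226.0], [322.0, 241.0]]
20 [[326.5 210.3]] [[340.0, 233.0], [339.0, 264.0], [305.0, 233.0], [322.0, 249.0]]
30 [[326.5 208.2]] [[341.0, 241.0], [340.0, 274.0], [304.0, 241.0], [322.0, 258.0]]
40 [[326.5 206. ]] [[342.0, 251.0], [341.0, 285.0], [302.0, 251.0], [322.0, 268.0]]
```

View pics/s5c.png

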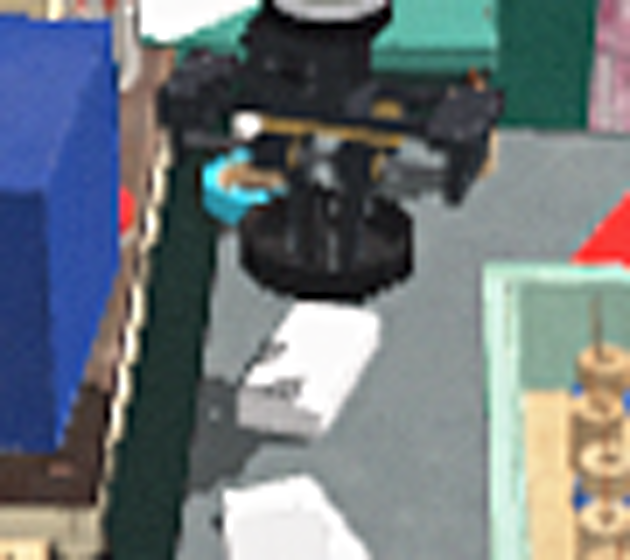

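```bash
python3 -m crank '[[[0,0,0,0,0,0,0],[0,0,0,0,0,0,0],[0,0,0,0,0,0,0],[0,0,0,0,0,0,0],[0,0,0,0,0,0,0],[0,0,0,0,0,0,0],[0,0,0,5,0,0,0],[0,0,0,15,0,0,0],[0,0,0,30,0,0,0],[0,0,0,45,0,0,0],[0,0,0,45,0,0,0]]]'
python3 - <<'E'
from h import *
state(); rows([.616,.0506,-.028],tool(44))
im=manip.capture("wrist"); cv2.imwrite("pics/w5.png",im)
E
```

```text
time: 5.75
ee_pos: [0.6151, 0.0515, -0.022]
eef_rot: [0.927, 0.375, -0.001, -0.0]
wrist_force: [0.3, -0.8, -0.2]
opening: 0.088
t 5.75 pos [ 0.6151  0.0515 -0.022 ] q [-0.11  0.76  1.42 -0.    0.97  0.7 ] F [ 0.3 -0.8 -0.2] open 88.0
R [[0.719, 0.695, -0.002], [0.695, -0.719, 0.0], [-0.001, -0.002, -1.0]]
t 5.75 shift [0.  1.3 6. ] turn [-0.002  0.001  0.   ] deg 0.1 rows>= 1
```

View pics/w5.png

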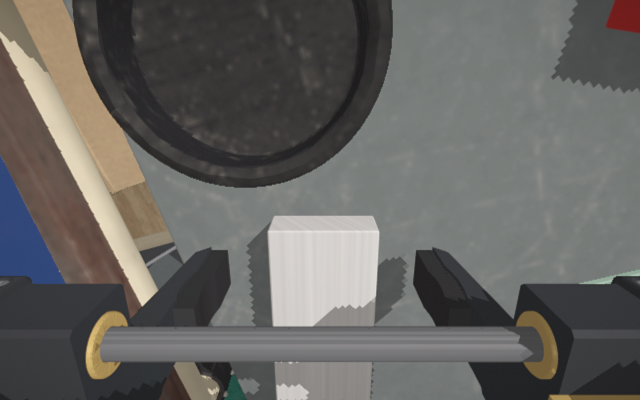

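```bash
python3 -m crank '[[[0,0,1,5,0,0,0],[0,0,1,9,0,0,0],[0,0,1,10,0,0,0]]]'; python3 -m crank '[[[0,0,0,2,0,0,0],[0,0,0,4,0,0,0]]]'

```

```text
time: 6.1
ee_pos: [0.6165, 0.0507, -0.0309]
eef_rot: [0.927, 0.375, -0.0, -0.0]
wrist_force: [0.7, -0.4, -0.0]
opening: 0.0881
time: 6.3
ee_pos: [0.6167, 0.0507, -0.0349]
eef_rot: [0.927, 0.375, -0.0, 0.0]
wrist_force: [-0.4, -0.1, 0.2]
opening: 0.0883
```

```bash
python3 -m crank '[[[0,0,0,2,0,0,0],[0,0,0,3,0,0,0]]]'; python3 - <<'E'
from h import *
im=manip.capture("wrist"); cv2.imwrite("pics/w6.png",im[190:400,150:480])
E
```

```text
time: 6.5
ee_pos: [0.6167, 0.0507, -0.0367]
eef_rot: [0.927, 0.375, -0.0, 0.0]
wrist_force: [-8.1, -0.0, 18.5]
opening: 0.0879
```

View pics/w6.png

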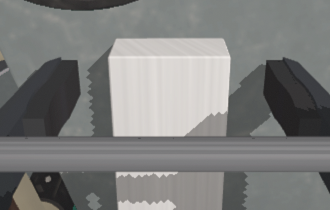

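```bash
python3 -m crank '[[[0,0,0,-5,0,0,0],[0.6,0,0,-5,0,0,0],[1,0,0,-5,0,0,0],[1,0,0,-5,0,0,0],[1,0,0,-5,0,0,0],[1,0,0,-5,0,0,0],[1,0,0,-5,0,0,0],[1,0,0,-5,0,0,0]]]'; python3 - <<'E'
from h import *
state()
E
```

```text
time: 7.35
ee_pos: [0.6166, 0.0508, -0.0319]
eef_rot: [0.927, 0.375, -0.0, 0.0]
wrist_force: [0.5, 0.7, -1.1]
opening: 0.0496
t 7.35 pos [ 0.6166  0.0508 -0.0319] q [-0.11  0.77  1.42 -0.    0.95  0.7 ] F [ 0.5  0.7 -1.1] open 49.6
R [[0.719, 0.695, -0.0], [0.695, -0.719, -0.0], [-0.0, -0.0, -1.0]]
```

```bash
cat >> h.py <<'E'
RK=(.4195+.0003,-.2871+.0007,72.1)   # rack x,y,yaw
def goal(slot,u,ox,e,clear=1.0,dy=0,lean=0):
    """TCP pose so that plate is e mm up-slope from home. u: underside height above TCP along -tool z at grasp (mm), ox: TCP offset from plate centre along plate x (mm)"""
    zf={20:38,15:65,10:87}[slot]
    p=rackpt(RK,[(55+ox+e,dy,zf+clear-u)])[0] if lean==0 else None
    return p,tool(RK[2],35+lean)
E
python3 -m crank '[[[1,0,0,-50,0,0,0],[1,0,0,-100,0,0,0],[1,0,0,-120,0,0,0]]]'; python3 - <<'E'
from h import *
state(); p,r=goal(20,31.9,34.6,80); print(p); rows(p,r)
p,r=goal(20,31.9,34.6,0); print(p)
E
```

```text
time: 7.65
ee_pos: [0.6183, 0.0507, 0.0928]
eef_rot: [0.927, 0.375, 0.003, 0.001]
wrist_force: [-0.4, 0.9, -2.5]
opening: 0.0497
t 7.65 pos [0.6183 0.0507 0.0928] q [-0.11  0.61  1.33 -0.    1.19  0.7 ] F [-0.4  0.9 -2.5] open 49.7
R [[0.719, 0.695, 0.006], [0.695, -0.719, -0.001], [0.004, 0.005, -1.0]]
[ 0.46124882 -0.15807198  0.11909454]
t 7.65 shift [-257.9   41.1  -27.1] turn [ 0.155  0.596 -0.473] deg 44.5 rows>= 6
[ 0.44110708 -0.22043202  0.07320843]
```

```bash
python3 -m crank '[[[1,-50,8,-20,0.03,0.1,-0.09],[1,-130,20,-30,0.075,0.3,-0.23],[1,-130,20,-30,0.075,0.3,-0.23],[1,-258,41,-27,0.155,0.596,-0.473],[1,-258,41,-27,0.155,0.596,-0.473],[1,-258,41,-27,0.155,0.596,-0.473],[1,-258,41,-27,0.155,0.596,-0.473],[1,-258,41,-27,0.155,0.596,-0.473]]]'; python3 - <<'E'
from h import *
state(); p,r=goal(20,31.9,34.6,80); print(p); rows(p,r)
im=manip.capture("wrist"); cv2.imwrite("pics/w7.png",im)
E
```

```text
time: 8.45
ee_pos: [0.4632, -0.1592, 0.1231]
eef_rot: [0.77, 0.56, 0.25, -0.176]
wrist_force: [10.4, 11.4, 23.3]
opening: 0.05
t 8.45 pos [ 0.4632 -0.1592  0.1231] q [-0.88  0.44  1.69  0.53  1.4  -0.76] F [10.4 11.4 23.3] open 50.0
R [[0.248, 0.95, 0.188], [0.774, -0.311, 0.551], [0.583, 0.008, -0.813]]
[ 0.46124882 -0.15807198  0.11909454]
t 8.45 shift [-1.9 -2.3  3.5] turn [ 0.009 -0.011  0.001] deg 0.8 rows>= 1
```

View pics/w7.png

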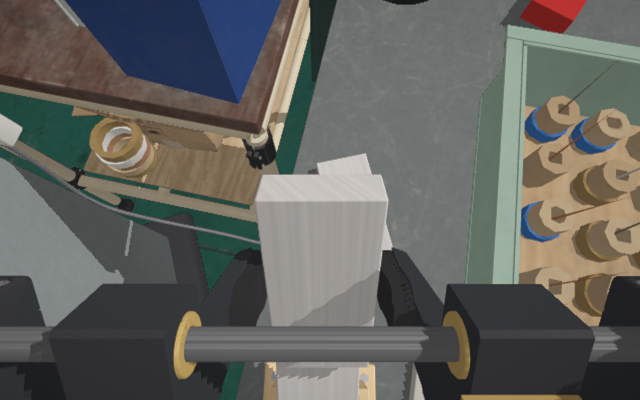

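```bash
python3 -m crank '[[[1,0,0,-4,0,0,0],[1,0,0,-4,0,0,0]]]'; python3 - <<'E'
from h import *
o=state()
im=manip.capture("wrist"); cv2.imwrite("pics/w8.png",cv2.resize(im[150:400,230:420],None,fx=3,fy=2.4))
s=manip.capture("scene"); cv2.imwrite("pics/s8.png",cv2.resize(s[170:320,270:380],None,fx=5,fy=4,interpolation=cv2.INTER_CUBIC))
E
```

```text
time: 8.7
ee_pos: [0.4627, -0.1614, 0.1261]
eef_rot: [0.771, 0.56, 0.248, -0.175]
wrist_force: [0.1, -0.0, -2.4]
opening: 0.0498
t 8.7 pos [ 0.4627 -0.1614  0.1261] q [-0.89  0.44  1.68  0.52  1.41 -0.76] F [ 0.1 -0.  -2.4] open 49.8
R [[0.249, 0.95, 0.186], [0.777, -0.311, 0.547], [0.578, 0.008, -0.816]]
```

View pics/w8.png

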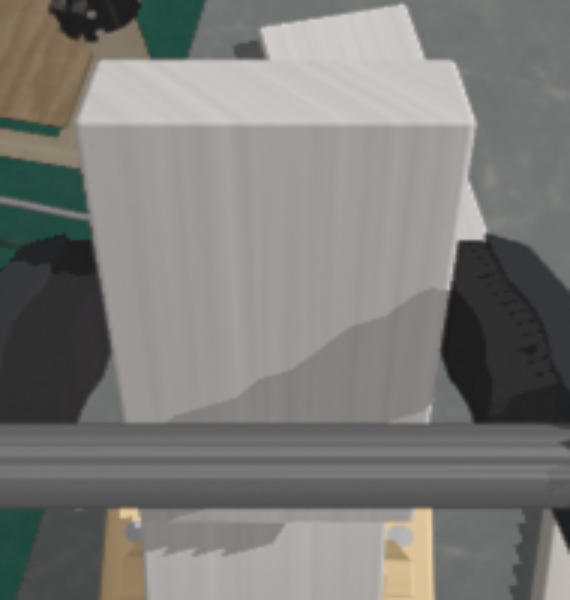

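View pics/s8.png

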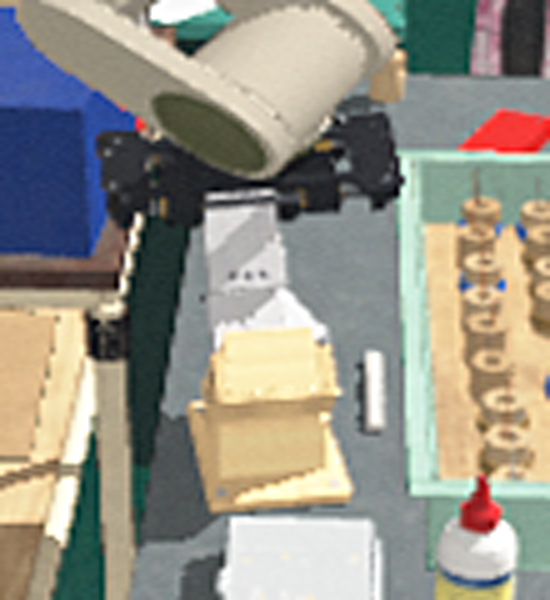

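```bash
python3 - <<'E'
from h import *
o=manip.get_obs();c=cam("wrist",o);T=R.from_quat(o["eef_rot"])
P=np.array([(20.4,-25,-51.9),(20.4,25,-51.9),(20.4,-25,-31.9),(20.4,25,-31.9),(-89.6,-25,-51.9),(-89.6,25,-51.9),(-89.6,25,-31.9)])/1000
print(proj(c,o["ee_pos"]+T.apply(P)).round(1).tolist())
# check rack estimate: plate25 end corners
print(proj(c,rackpt(RK,[(110,25,31),(110,-25,31),(110,25,6),(110,-25,6)])).round(1).tolist())
im=manip.capture("wrist");cv2.imwrite("pics/w9.png",cv2.resize(im[330:400,250:400],None,fx=5,fy=5,interpolation=cv2.INTER_CUBIC))
E
```

```text
[[263.2, 239.6], [383.0, 239.7], [270.0, 221.9], [375.9, 221.9], [274.2, 434.5], [371.0, 434.6], [366.3, 401.1]]
[[276.5, 343.3], [362.1, 342.9], [281.0, 316.5], [357.5, 316.3]]
```

View pics/w9.png

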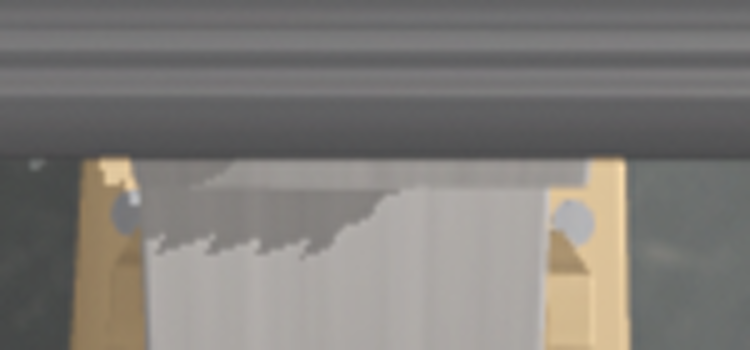

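```bash
cat >> h.py <<'E'
from scipy.optimize import least_squares
def inhand(P,uv,t,x0=(0,0,0,0)):
    """plate pose in tool frame: centre underside at (cx,cy,-u), pitch phi (deg, + = outer end up/toward body), yaw psi. P in plate frame mm."""
    o=manip.get_obs();c=cam("wrist",o);T=R.from_quat(o["eef_rot"])
    def f(q):
        cx,cy,u,phi=q
        M=np.diag([1.,-1,-1])  # plate z = -tool z
        A=R.from_euler('y',phi,degrees=True).as_matrix()@M
        W=np.asarray(P,float)@A.T+np.array([cx,cy,-u])
        return (proj(c,o["ee_pos"]+T.apply(W/1000))-uv).ravel()
    r=least_squares(f,x0); return r.x,r.fun.reshape(-1,2)
E
python3 - <<'E'
from h import *
t=20
P=[(55,25,t),(55,-25,t),(55,25,0),(55,-25,0),(-55,25,t),(-55,-25,t)]
uv=np.array([(256.7,202.9),(388.3,202.9),(263.3,175),(381.7,175),(276.4,366.8),(367.8,367)])
for x0 in [(-34,0,32,0),(-20,0,32,15)]:
    x,f=inhand(P,uv,t,x0); print(x.round(2)); print(f.round(1).tolist())
E
```

```text
[-7.7  -0.3  26.6  15.77]
[[-0.7, -0.6], [0.9, -0.5], [0.1, 0.7], [-0.2, 0.8], [0.4, -0.0], [-0.5, -0.2]]
[-7.7  -0.3  26.6  15.77]
[[-0.7, -0.6], [0.9, -0.5], [0.1, 0.7], [-0.2, 0.8], [0.4, -0.0], [-0.5, -0.2]]
```

```bash
cat >> h.py <<'E'
def goal2(slot,q,e,clear=1.0,dy=0,dpitch=0):
    """q=(cx,cy,u,phi) in-hand; plate e mm up-slope of home"""
    zf={20:38,15:65,10:87}[slot]; t=rackpt(RK,[(55+e,dy,zf+clear)])[0]
    Rt=tool(RK[2],35+dpitch); Rp=Rt@np.diag([1.,-1,-1])
    A=R.from_euler('y',q[3],degrees=True).as_matrix()@np.diag([1.,-1,-1])
    Rtool=Rp@A.T
    return t-Rtool@(np.array([q[0],q[1],-q[2]])/1000),Rtool
E
python3 - <<'E'
from h import *
q=(-7.7,-.3,26.6,15.8)
p,r=goal2(20,q,80,12); rows(p,r)
p,r=goal2(20,q,120,12); rows(p,r);print(p)
p,r=goal2(20,q,120,1); rows(p,r)
E
```

```text
t 8.85 shift [-36.2  -1.6  -9.1] turn [ 0.007 -0.282 -0.   ] deg 16.2 rows>= 2
t 8.85 shift [ 3.8 -1.5 -8.9] turn [ 0.007 -0.282 -0.   ] deg 16.2 rows>= 2
[ 0.46025463 -0.16212611  0.13474534]
t 8.85 shift [ 3.7 -1.6  2.1] turn [ 0.007 -0.282 -0.   ] deg 16.2 rows>= 2
```

```bash
python3 -m crank '[[[1,10,0,-30,0,0,0],[1,10,-1,-30,0.007,-0.15,0],[1,4,-1,-9,0.007,-0.282,0],[1,4,-1,-9,0.007,-0.282,0],[1,4,-1,-9,0.007,-0.282,0]]]'; python3 - <<'E'
from h import *
o=state()
q=(-7.7,-.3,26.6,15.8)
p,r=goal2(20,q,120,1); rows(p,r)
im=manip.capture("wrist"); cv2.imwrite("pics/w10.png",im)
E
```

```text
time: 9.35
ee_pos: [0.4606, -0.1613, 0.1348]
eef_rot: [0.797, 0.581, 0.135, -0.099]
wrist_force: [0.4, -0.4, -2.1]
opening: 0.0498
t 9.35 pos [ 0.4606 -0.1613  0.1348] q [-0.76  0.34  1.69  0.32  1.28 -0.57] F [ 0.4 -0.4 -2.1] open 49.8
R [[0.289, 0.952, 0.1], [0.898, -0.306, 0.315], [0.331, -0.001, -0.944]]
t 9.35 shift [ 2.1 -0.1 10.3] turn [-0.001 -0.002  0.001] deg 0.2 rows>= 1
```

View pics/w10.png

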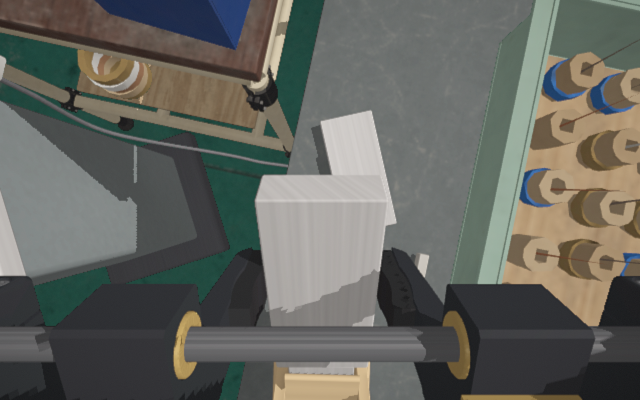

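```bash
python3 - <<'E'
from h import *
im=cv2.imread("pics/w10.png")
cv2.imwrite("pics/w10c.png",cv2.resize(im[355:400,240:410],None,fx=4.7,fy=4.7*2,interpolation=cv2.INTER_CUBIC))
cv2.imwrite("pics/w10d.png",cv2.resize(im[165:330,240:410],None,fx=4,fy=3.6,interpolation=cv2.INTER_CUBIC))
c=cam("wrist",manip.get_obs())
print(proj(c,rackpt(RK,[(50,28,35.5),(50,-28,35.5),(110,25,31),(110,-25,31),(50,28,62.5),(50,-28,62.5)])).round(1).tolist())
E
```

```text
[[283.9, 375.5], [358.8, 375.6], [283.6, 319.2], [359.1, 319.2], [280.3, 414.2], [362.3, 414.2]]
```

View pics/w10c.png

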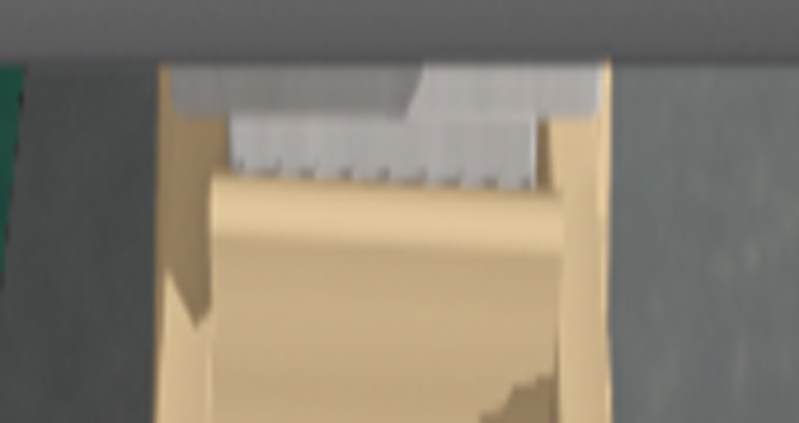

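View pics/w10d.png

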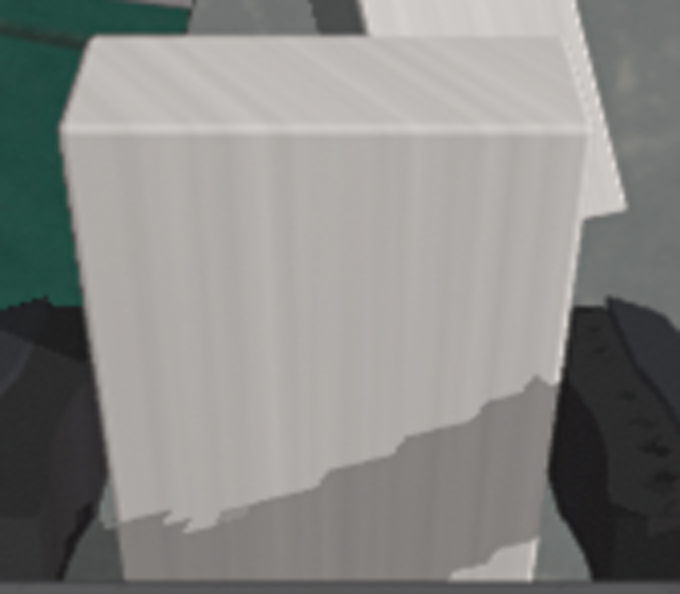

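```bash
python3 - <<'E'
from h import *
t=20
P=[(55,25,t),(55,-25,t),(55,25,0),(55,-25,0),(-55,25,t),(-55,-25,t)]
uv=np.array([(255.5,201.1),(386.8,201.1),(264.3,175.3),(380,175.3),(276.6,366.9),(367.2,366.9)])
x,f=inhand(P,uv,t,(-7,0,26,15)); print(x.round(2)); print(f.round(1).tolist())
o=manip.get_obs();c=cam("wrist",o)
# refine rack fwd/lateral using this view shelf1 lip + w2 with combined fit
import pickle
c2=cam("wrist",pickle.load(open("w2.pkl","rb")))
uv2=[(220+a/3,90+b/3) for a,b in [(323,345),(467,345),(321,407),(473,407),(320,458),(478,458),(318,502),(483,502)]]
P2=[(50,s*28,z) for z in (35.5,62.5,84.5,102) for s in (1,-1)]
u3=[(285.1,377.2),(360.2,378.4)]
r=least_squares(lambda q:np.r_[(proj(c2,rackpt(q,P2))-uv2).ravel(),2*(proj(c,rackpt(q,P2[:2]))-u3).ravel()],RK);print(r.x.round(4),r.fun.round(1))
E
```

```text
[-8.51 -0.57 25.08 14.93]
[[0.7, -0.2], [0.6, -0.1], [-0.7, 0.1], [-0.1, 0.2], [-0.1, -0.0], [-0.6, 0.0]]
[ 0.4198 -0.2879 71.2785] [-0.1  0.6  0.3  1.6  0.5 -0.4  0.3  0.7  0.7 -0.   0.4  1.1  1.3  0.
  0.2  1.1 -0.4 -0.7 -0.9 -0.8]
```

```bash
sed -i 's/^RK=.*/RK=(.4198,-.2877,71.9)/' h.py; python3 - <<'E'
from h import *
q=(-8.2,-.45,25.7,15.3)
for e in (60,): p,r=goal2(20,q,e,1.3); rows(p,r)
p,r=goal2(20,q,120,1.3); rows(p,r)
E
```

```text
t 9.4 shift [-55.5   0.5  25.1] turn [-0.002  0.007  0.003] deg 0.4 rows>= 2
t 9.4 shift [2.2 0.7 8.9] turn [-0.002  0.007  0.003] deg 0.4 rows>= 1
```

```bash
python3 -m crank '[[[1,2,0.7,9,-0.002,0.007,0.003],[1,-18,0.6,14,-0.002,0.007,0.003],[1,-45,0.5,21,-0.002,0.007,0.003],[1,-55.5,0.5,25.1,-0.002,0.007,0.003],[1,-55.5,0.5,25.1,-0.002,0.007,0.003]]]'; python3 - <<'E'
from h import *
o=state()
q=(-8.2,-.45,25.7,15.3)
p,r=goal2(20,q,60,1.3); rows(p,r)
p,r=goal2(20,q,40,1.3); rows(p,r)
im=manip.capture("wrist"); cv2.imwrite("pics/w11.png",cv2.resize(im[330:400,240:410],None,fx=4.7,fy=4.7*1.5,interpolation=cv2.INTER_CUBIC))
E
```

```text
time: 9.9
ee_pos: [0.4469, -0.2047, 0.0916]
eef_rot: [0.798, 0.577, 0.139, -0.102]
wrist_force: [0.2, 0.1, -2.1]
opening: 0.0495
t 9.9 pos [ 0.4469 -0.2047  0.0916] q [-0.85  0.42  1.7   0.32  1.22 -0.67] F [ 0.2  0.1 -2.1] open 49.5
R [[0.295, 0.95, 0.104], [0.893, -0.313, 0.323], [0.339, -0.002, -0.941]]
t 9.9 shift [ 1.   0.4 -0.8] turn [-0.001 -0.002 -0.003] deg 0.2 rows>= 1
t 9.9 shift [-18.3   0.5   4.4] turn [-0.001 -0.002 -0.003] deg 0.2 rows>= 1
```

View pics/w11.png

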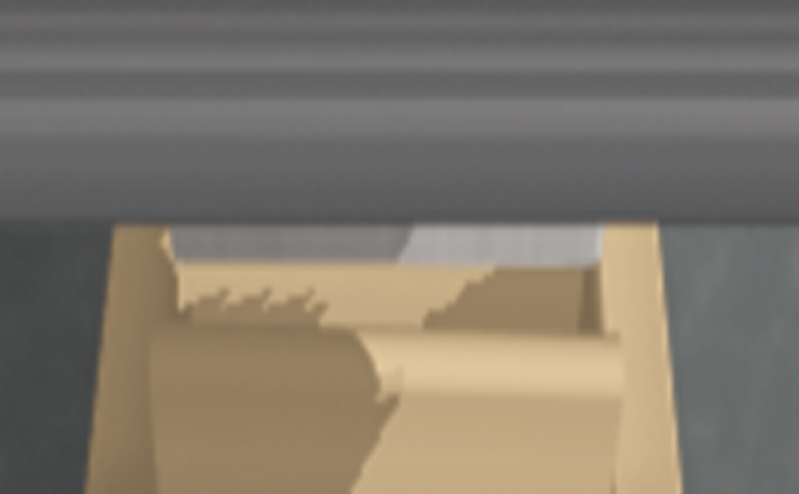

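```bash
python3 -m crank '[[[1,-5,0.4,0.5,0,-0.002,-0.002],[1,-11,0.4,2.2,0,-0.002,-0.002],[1,-18,0.4,4.2,0,-0.002,-0.002],[1,-18,0.4,4.4,0,-0.002,-0.002]]]'; python3 - <<'E'
from h import *
o=state()
q=(-8.2,-.45,25.7,15.3)
p,r=goal2(20,q,40,1.3); rows(p,r)
p,r=goal2(20,q,25,1.3); rows(p,r)
im=manip.capture("wrist"); cv2.imwrite("pics/w12.png",cv2.resize(im[160:400,220:430],None,fx=3.5,fy=2.5,interpolation=cv2.INTER_CUBIC))
E
```

```text
time: 10.35
ee_pos: [0.4453, -0.215, 0.0841]
eef_rot: [0.797, 0.578, 0.143, -0.102]
wrist_force: [11.7, 22.1, 13.6]
opening: 0.0499
t 10.35 pos [ 0.4453 -0.215   0.0841] q [-0.87  0.44  1.69  0.32  1.21 -0.7 ] F [11.7 22.1 13.6] open 49.9
R [[0.29, 0.951, 0.109], [0.892, -0.31, 0.328], [0.346, 0.002, -0.938]]
t 10.35 shift [-6.  -1.2  0.9] turn [ 0.002 -0.009  0.001] deg 0.5 rows>= 1
t 10.35 shift [-20.5  -1.2   4.7] turn [ 0.002 -0.009  0.001] deg 0.5 rows>= 1
```

View pics/w12.png

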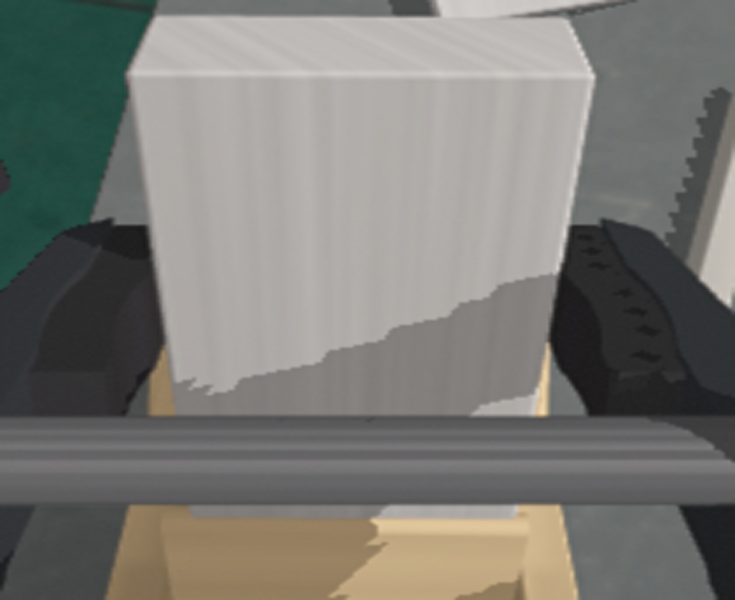

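```bash
python3 - <<'E'
from h import *
t=20
P=[(55,25,t),(55,-25,t),(55,25,0),(55,-25,0),(-55,25,t),(-55,-25,t)]
uv=np.array([(257.1,190.4),(390,190.4),(265.7,166.8),(382,166.8),(274.3,366.8),(368.6,366.8)])
x,f=inhand(P,uv,t,(-7,0,26,15)); print(x.round(2)); print(f.round(1).tolist())
o=manip.get_obs();c=cam("wrist",o)
print(proj(c,rackpt(RK,[(50,28,60),(50,-28,60),(50,28,65),(50,-28,65)])).round(1).tolist())
# current plate pose in cassette frame
q=x
A=R.from_euler('y',q[3],degrees=True).as_matrix()@np.diag([1.,-1,-1])
Rt=R.from_quat(o["eef_rot"]).as_matrix()
Rp=Rt@A; Rc=tool(RK[2],35)@np.diag([1.,-1,-1]); org=rackpt(RK,[(0,0,0)])[0]
for pp in [(-55,0,0),(-55,0,20),(55,0,0)]:
    w=o["ee_pos"]+Rt@((A@np.array(pp)+np.array([q[0],q[1],-q[2]]))/1000)
    print(pp,(Rc.T@(w-org)*1000).round(1))
E
```

```text
[-5.160e+00  2.000e-02  2.693e+01  1.312e+01]
[[-0.1, -0.3], [-0.2, -0.2], [-1.3, 0.2], [-0.2, 0.2], [2.2, 0.1], [0.2, 0.1]]
[[267.9, 365.3], [371.1, 365.4], [266.7, 374.2], [372.2, 374.3]]
(-55, 0, 0) [49.  -1.7 40.7]
(-55, 0, 20) [49.6 -1.7 60.7]
(55, 0, 0) [159.   -1.5  37.4]
```

```bash
python3 - <<'E'
from h import *
q=(-5.2,0,26.9,13.1)
p,r=goal2(20,q,60,0.5); rows(p,r)
E
```

```text
t 10.4 shift [11.6 -1.6 -2.5] turn [0.001 0.03  0.001] deg 1.7 rows>= 1
```

```bash
python3 -m crank '[[[1,11.6,-1.6,-2.5,0.001,0.03,0.001],[1,11.6,-1.6,-2.5,0.001,0.03,0.001],[1,11.6,-1.6,-2.5,0.001,0.03,0.001]]]'; cat >> h.py <<'E'
def plate_in_rack(q,pts,o=None):
    o=o or manip.get_obs()
    A=R.from_euler('y',q[3],degrees=True).as_matrix()@np.diag([1.,-1,-1])
    Rt=R.from_quat(o["eef_rot"]).as_matrix()
    Rc=tool(RK[2],35)@np.diag([1.,-1,-1]); org=rackpt(RK,[(0,0,0)])[0]
    for pp in pts:
        w=o["ee_pos"]+Rt@((A@np.array(pp)+np.array([q[0],q[1],-q[2]]))/1000)
        print(pp,(Rc.T@(w-org)*1000).round(1))
E
python3 - <<'E'
from h import *
o=state()
q=(-5.2,0,26.9,13.1)
plate_in_rack(q,[(-55,0,0),(55,0,0)])
c=cam("wrist",o)
print(proj(c,rackpt(RK,[(50,28,60),(50,-28,60),(50,28,65),(50,-28,65)])).round(1).tolist())
im=manip.capture("wrist"); cv2.imwrite("pics/w13.png",cv2.resize(im[160:400,220:430],None,fx=3.5,fy=2.5,interpolation=cv2.INTER_CUBIC))
E
```

```text
time: 10.7
ee_pos: [0.4468, -0.2055, 0.0904]
eef_rot: [0.795, 0.577, 0.154, -0.111]
wrist_force: [0.5, 0.5, -2.4]
opening: 0.0496
t 10.7 pos [ 0.4468 -0.2055  0.0904] q [-0.87  0.44  1.7   0.34  1.24 -0.7 ] F [ 0.5  0.5 -2.4] open 49.6
R [[0.288, 0.951, 0.116], [0.883, -0.31, 0.353], [0.372, 0.001, -0.928]]
(-55, 0, 0) [59.6 -0.1 38.8]
(55, 0, 0) [169.6  -0.   38.6]
[[271.7, 379.6], [372.9, 379.6], [270.6, 388.5], [374.1, 388.5]]
```

View pics/w13.png

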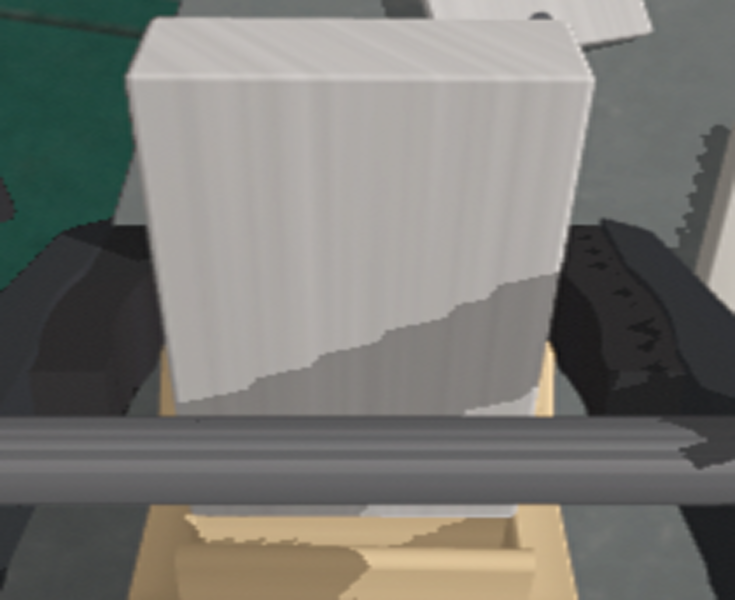

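```bash
python3 - <<'E'
from h import *
q=(-5.2,0,26.9,13.1)
for e in (50,40,20): p,r=goal2(20,q,e,0.5); rows(p,r)
E
```

```text
t 10.75 shift [-9.2 -0.   2.3] turn [0.001 0.001 0.   ] deg 0.1 rows>= 1
t 10.75 shift [-19.   -0.1   4.5] turn [0.001 0.001 0.   ] deg 0.1 rows>= 1
t 10.75 shift [-38.5  -0.1   9.1] turn [0.001 0.001 0.   ] deg 0.1 rows>= 1
```

```bash
python3 -m crank '[[[1,-9.2,0,2.3,0,0.001,0],[1,-14,0,3.4,0,0.001,0],[1,-17,0,4.1,0,0.001,0],[1,-17,0,4.1,0,0.001,0]]]'; python3 - <<'E'
from h import *
q=(-5.2,0,26.9,13.1)
plate_in_rack(q,[(-55,0,0),(55,0,0)])
E
```

```text
time: 11.15
ee_pos: [0.4418, -0.2194, 0.0794]
eef_rot: [0.795, 0.576, 0.154, -0.112]
wrist_force: [0.1, -0.4, -7.6]
opening: 0.0494
(-55, 0, 0) [41.2  0.4 38.1]
(55, 0, 0) [151.2   0.3  38.1]
```

```bash
python3 -m crank '[[[1,-5,0,1.7,0,0,0],[1,-10,0,3,0,0,0],[1,-15,0,4.1,0,0,0],[1,-18,0,4.8,0,0,0],[1,-18,0,4.8,0,0,0]]]'; python3 - <<'E'
from h import *
q=(-5.2,0,26.9,13.1)
plate_in_rack(q,[(-55,0,0),(55,0,0)])
im=manip.capture("wrist"); cv2.imwrite("pics/w14.png",cv2.resize(im[160:400,220:430],None,fx=3.5,fy=2.5,interpolation=cv2.INTER_CUBIC))
E
```

```text
time: 11.65
ee_pos: [0.4369, -0.234, 0.0678]
eef_rot: [0.795, 0.576, 0.153, -0.112]
wrist_force: [-0.9, 0.8, -6.9]
opening: 0.0496
(-55, 0, 0) [21.9  0.5 37.5]
(55, 0, 0) [131.9   0.4  37.5]
```

View pics/w14.png

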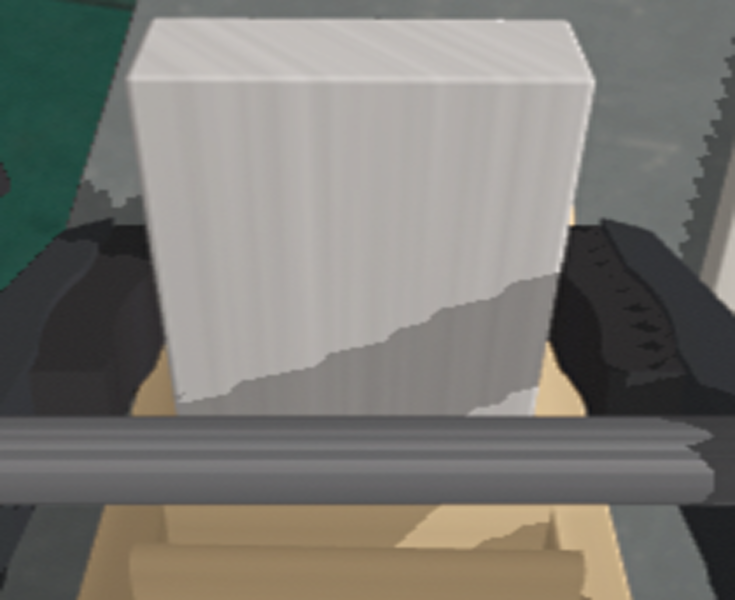

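```bash
python3 -m crank '[[[1,-5,0,1.4,0,0,0],[1,-10,0,2.6,0,0,0],[1,-14,0,3.5,0,0,0],[1,-17,0,4.2,0,0,0],[1,-17.5,0,4.3,0,0,0]]]'; python3 - <<'E'
from h import *
q=(-5.2,0,26.9,13.1)
plate_in_rack(q,[(-55,0,0),(55,0,0)])
E
```

```text
time: 12.2
ee_pos: [0.4322, -0.2478, 0.0571]
eef_rot: [0.795, 0.576, 0.153, -0.112]
wrist_force: [0.9, 4.3, -4.9]
opening: 0.0497
(-55, 0, 0) [ 3.8  0.7 37.1]
(55, 0, 0) [113.8   0.5  37.1]
```

```bash
python3 -m crank '[[[1,-2,0,0.4,0,0,0],[1,-3,0,0.6,0,0,0],[1,-3,0,0.6,0,0,0]]]'; python3 - <<'E'
from h import *
q=(-5.2,0,26.9,13.1)
plate_in_rack(q,[(-55,0,0),(55,0,0)])
E
```

```text
time: 12.5
ee_pos: [0.4313, -0.2501, 0.0553]
eef_rot: [0.795, 0.576, 0.153, -0.112]
wrist_force: [1.9, 4.4, -6.1]
opening: 0.0496
(-55, 0, 0) [ 0.7  0.8 37. ]
(55, 0, 0) [110.7   0.6  37. ]
```

```bash
python3 -m crank '[[[1,-1.5,0,0.3,0,0,0],[1,-2,0,0.4,0,0,0],[1,-2,0,0.4,0,0,0]]]'; python3 - <<'E'
from h import *
q=(-5.2,0,26.9,13.1)
plate_in_rack(q,[(-55,0,0),(55,0,0)])
im=manip.capture("wrist"); cv2.imwrite("pics/w15.png",cv2.resize(im[160:400,220:430],None,fx=3.5,fy=2.5,interpolation=cv2.INTER_CUBIC))
E
```

```text
time: 12.8
ee_pos: [0.4313, -0.2505, 0.0549]
eef_rot: [0.795, 0.576, 0.155, -0.113]
wrist_force: [3.3, 10.4, 2.3]
opening: 0.0496
(-55, 0, 0) [ 0.1  0.7 36.7]
(55, 0, 0) [110.1   0.5  37.1]
```

View pics/w15.png

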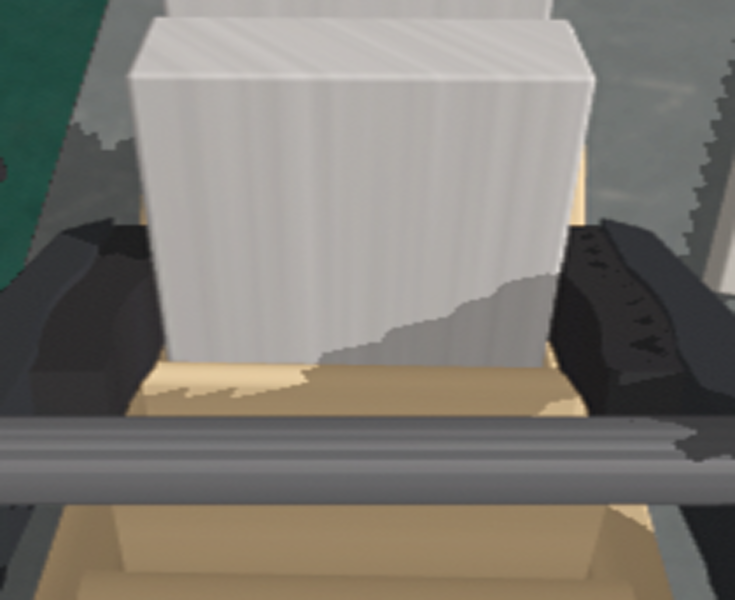

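```bash
python3 -m crank '[[[1,-1.5,0,0.3,0,0,0],[1,-1.5,0,0.3,0,0,0]]]'; python3 -m crank '[[[0,0,0,0,0,0,0],[0,0,0,0,0,0,0],[0,0,0,0,0,0,0],[0,0,0,0,0,0,0],[0,0,0,-30,0,0,0],[0,20,0,-80,0,0,0],[0,40,0,-130,0,0,0],[0,40,0,-130,0,0,0]]]'; python3 - <<'E'
from h import *
o=state()
im=manip.capture("wrist"); cv2.imwrite("pics/w16.png",im)
print(proj(cam("wrist",o),rackpt(RK,[(110,25,58),(110,-25,58),(110,25,31),(110,-25,31)])).round(1).tolist())
E
```

```text
time: 13.05
ee_pos: [0.4313, -0.2504, 0.0549]
eef_rot: [0.794, 0.576, 0.156, -0.114]
wrist_force: [3.5, 10.8, 3.3]
opening: 0.0495
time: 13.85
ee_pos: [0.4289, -0.2639, 0.1954]
eef_rot: [0.795, 0.577, 0.156, -0.109]
wrist_force: [-0.3, 0.7, -0.1]
opening: 0.0883
t 13.85 pos [ 0.4289 -0.2639  0.1954] q [-0.96  0.36  1.5   0.31  1.51 -0.7 ] F [-0.3  0.7 -0.1] open 88.3
R [[0.286, 0.95, 0.121], [0.882, -0.311, 0.353], [0.373, 0.006, -0.928]]
[[288.2, 191.1], [352.0, 191.2], [290.6, 175.4], [349.5, 175.5]]
```

View pics/w16.png

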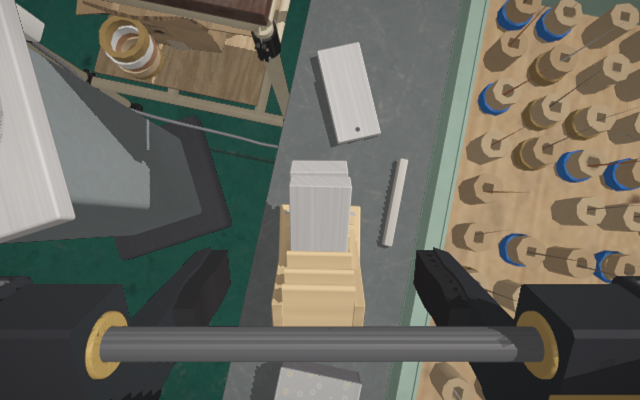

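```bash
python3 - <<'E'
from h import *
im=cv2.imread("pics/w16.png")
cv2.imwrite("pics/w16c.png",cv2.resize(im[150:330,260:380],None,fx=5,fy=3.3,interpolation=cv2.INTER_CUBIC))
o=manip.get_obs()
print(proj(cam("wrist",o),rackpt(RK,[(110,25,58),(110,25,38),(110,25,31),(110,25,6),(50,28,62.5),(50,-28,62.5),(50,28,84.5),(50,-28,84.5)])).round(1).tolist())
E
```

```text
[[288.7, 191.5], [290.6, 179.5], [291.2, 175.7], [293.2, 163.1], [288.1, 255.0], [353.4, 255.0], [285.9, 272.9], [355.7, 272.9]]
```

View pics/w16c.png

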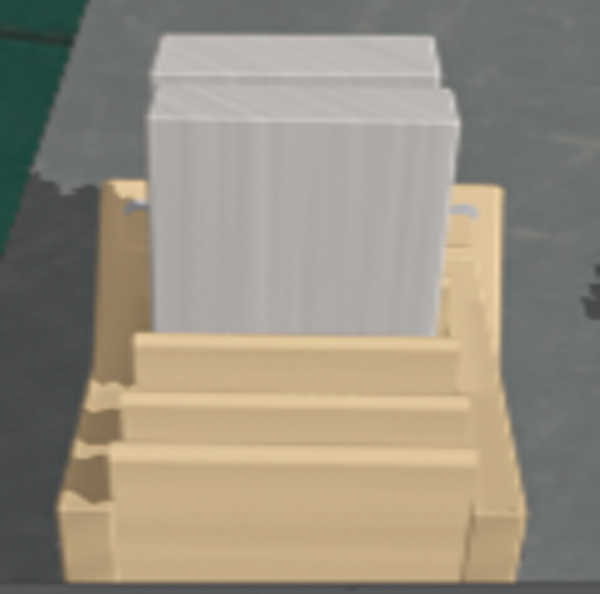

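```bash
python3 - <<'E'
from h import *
rows([.47,.08,.25],tool(165))
E
```

```text
t 13.9 shift [335.7 -67.2  74.7] turn [ 0.314 -0.292 -1.602] deg 95.1 rows>= 12
```

```bash
python3 -m crank '[[[0,40,-10,-30,0.03,-0.03,-0.15],[0,336,-67,75,0.314,-0.292,-1.602],[0,336,-67,75,0.314,-0.292,-1.602],[0,336,-67,75,0.314,-0.292,-1.602],[0,336,-67,75,0.314,-0.292,-1.602],[0,336,-67,75,0.314,-0.292,-1.602],[0,336,-67,75,0.314,-0.292,-1.602],[0,336,-67,75,0.314,-0.292,-1.602],[0,336,-67,75,0.314,-0.292,-1.602],[0,336,-67,75,0.314,-0.292,-1.602],[0,336,-67,75,0.314,-0.292,-1.602],[0,336,-67,75,0.314,-0.292,-1.602]]]'; python3 - <<'E'
from h import *
o=state()
a=np.radians(75.2); g=np.array([.5305,.3702])-.022*np.array([np.cos(a),np.sin(a)]); print(g)
rows([*g,.15],tool(255.2))
E
```

```text
time: 15.1
ee_pos: [0.4698, 0.0808, 0.2485]
eef_rot: [0.129, 0.992, -0.0, -0.001]
wrist_force: [-0.6, -0.8, -0.7]
opening: 0.0878
t 15.1 pos [0.4698 0.0808 0.2485] q [-0.08  0.17  1.55 -0.    1.42 -1.39] F [-0.6 -0.8 -0.7] open 87.8
R [[-0.967, 0.256, -0.002], [0.256, 0.967, -0.0], [0.002, -0.001, -1.0]]
[0.52488019 0.34892989]
t 15.1 shift [ 15.3 273.3  98.4] turn [ 1.000e-03 -2.000e-03 -1.572e+00] deg 90.0 rows>= 11
```

```bash
python3 -m crank '[[[0,15,273,0,0,0,-1.572],[0,15,273,0,0,0,-1.572],[0,15,273,0,0,0,-1.572],[0,15,273,0,0,0,-1.572],[0,15,273,0,0,0,-1.572],[0,15,273,0,0,0,-1.572],[0,15,273,0,0,0,-1.572],[0,15,273,0,0,0,-1.572],[0,15,273,30,0,0,-1.572],[0,15,273,80,0,0,-1.572],[0,15,273,110,0,0,-1.572],[0,15,273,110,0,0,-1.572]]]'; python3 - <<'E'
from h import *
import pickle
o=state();pickle.dump(o,open("w17.pkl","wb"))
im=manip.capture("wrist"); cv2.imwrite("pics/w17.png",im)
E
```

```text
time: 16.3
ee_pos: [0.523, 0.3472, 0.133]
eef_rot: [-0.609, 0.793, 0.002, -0.006]
wrist_force: [0.3, -0.8, -0.1]
opening: 0.0881
t 16.3 pos [0.523  0.3472 0.133 ] q [ 0.4   0.6   1.24  0.    1.31 -2.48] F [ 0.3 -0.8 -0.1] open 88.1
R [[-0.258, -0.966, -0.011], [-0.966, 0.258, -0.003], [0.006, 0.01, -1.0]]
```

View pics/w17.png

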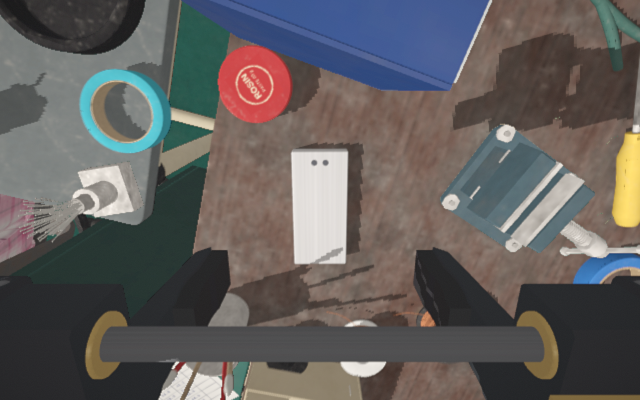

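```bash
python3 - <<'E'
from h import *
import pickle
o=pickle.load(open("w17.pkl","rb"));c=cam("wrist",o);im=cv2.imread("pics/w17.png")
hsv=cv2.cvtColor(im,cv2.COLOR_BGR2HSV)
m=((hsv[...,1]<45)&(hsv[...,2]>175)).astype(np.uint8)
n,l,s,ce=cv2.connectedComponentsWithStats(m)
i=l[200,320]; cs,_=cv2.findContours((l==i).astype(np.uint8),0,2)
r=cv2.minAreaRect(onplane(c,max(cs,key=len)[:,0,:],.015)[:,:2].astype(np.float32)); print(np.round(r[0],4),np.round(r[1],4),r[2])
print("drawer corner",onplane(c,(385,88),.166),onplane(c,(452,88),.166),onplane(c,(215,20),.166))
g=np.array([.5305,.3702])
a=np.radians(75.2); d=np.array([np.cos(a),np.sin(a)]); g=(np.array(r[0])+[.5305,.3702])/2-.022*d
print(g); rows([*g,-.0325],tool(255.2))
E
```

```text
[0.5299 0.3723] [0.11   0.0498] 75.3123779296875
drawer corner [[0.47610623 0.27569102 0.166     ]] [[0.4490696 0.2828968 0.166    ]] [[0.53544717 0.23365135 0.166     ]]
[0.52457096 0.34998948]
t 16.35 shift [ -2.6  -0.5 169. ] turn [ 0.006 -0.003 -0.004] deg 0.4 rows>= 4
```

```bash
python3 - <<'E'
from h import *
a=np.radians(75.2); d=np.array([np.cos(a),np.sin(a)]); g=np.array([.5301,.3714])-.008*d
Rt=tool(255.2,4); p=np.array([*g,.0045])+.0365*Rt[:,2]; print(p); rows(p,Rt)
E
```

```text
[ 0.52740604  0.36120377 -0.03191109]
t 16.35 shift [-14.1  -0.3 168.4] turn [ 0.006  0.067 -0.004] deg 3.9 rows>= 4
```

```bash
python3 -m crank '[[[0,-14,0,40,0.006,0.067,-0.004],[0,-14,0,90,0.006,0.067,-0.004],[0,-14,0,130,0.006,0.067,-0.004],[0,-14,0,155,0.006,0.067,-0.004],[0,-14,0,167,0.006,0.067,-0.004],[0,-14,0,168,0.006,0.067,-0.004]]]'; python3 - <<'E'
from h import *
o=state()
a=np.radians(75.2); d=np.array([np.cos(a),np.sin(a)]); g=np.array([.5301,.3714])-.008*d
Rt=tool(255.2,4); p=np.array([*g,.0045])+.0365*Rt[:,2]; rows(p,Rt)
im=manip.capture("wrist"); cv2.imwrite("pics/w18.png",im)
E
```

```text
time: 16.95
ee_pos: [0.5276, 0.3612, -0.0311]
eef_rot: [-0.609, 0.793, -0.021, -0.027]
wrist_force: [-0.3, 0.0, 0.2]
opening: 0.0879
t 16.95 pos [ 0.5276  0.3612 -0.0311] q [ 0.44  0.84  1.29 -0.06  1.06 -2.41] F [-0.3  0.   0.2] open 87.9
R [[-0.257, -0.966, -0.017], [-0.964, 0.258, -0.067], [0.07, -0.001, -0.998]]
t 16.95 shift [0.  0.2 0.8] turn [-0.     0.    -0.003] deg 0.2 rows>= 1
```

View pics/w18.png

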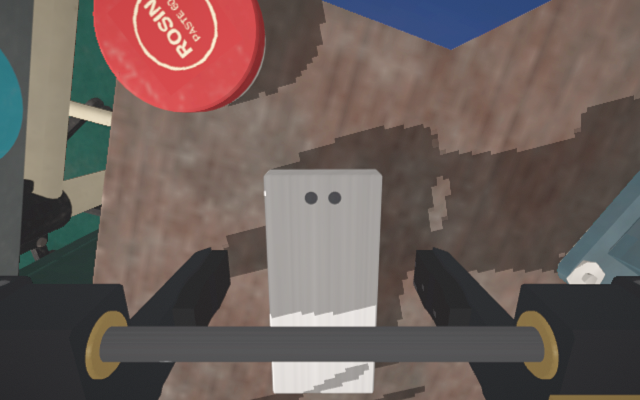

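Centred between the jaws. Close and lift.

```bash
python3 -m crank '[[[1,0,0,0.5,0,0,0],[1,0,0,0.5,0,0,0],[1,0,0,0.5,0,0,0],[1,0,0,0.5,0,0,0],[1,0,0,0.5,0,0,0],[1,0,0,0.5,0,0,0],[1,0,0,0.5,0,0,0]]]'; python3 - <<'E'
from h import *
o=state()
# in-hand from geometry
Rt=R.from_quat(o["eef_rot"]).as_matrix(); pc=np.array([.5301,.3714,0]); print((Rt.T@(pc-o["ee_pos"])*1000).round(1), np.degrees(np.arcsin(Rt[2,0])))
E
```

```text
time: 17.7
ee_pos: [0.528, 0.3615, -0.0304]
eef_rot: [-0.609, 0.792, -0.022, -0.027]
wrist_force: [-2.6, -0.3, 3.3]
opening: 0.0495
t 17.7 pos [ 0.528   0.3615 -0.0304] q [ 0.44  0.84  1.29 -0.06  1.06 -2.41] F [-2.6 -0.3  3.3] open 49.5
R [[-0.257, -0.966, -0.016], [-0.964, 0.257, -0.067], [0.069, -0.002, -0.998]]
[ -8.    0.4 -31. ] 3.9308675669525384
```

```bash
python3 -m crank '[[[1,0,0,-40,0,0,0],[1,0,0,-90,0,0,0],[1,0,0,-140,0,0,0],[1,0,0,-190,0,0,0],[1,0,0,-240,0,0,0],[1,0,0,-270,0,0,0]]]'; python3 - <<'E'
from h import *
o=state()
rows([.49,.10,.26],tool(160,4))
E
```

```text
time: 18.3
ee_pos: [0.5327, 0.3799, 0.2429]
eef_rot: [-0.609, 0.793, -0.022, -0.024]
wrist_force: [-0.0, 0.8, -2.3]
opening: 0.0496
t 18.3 pos [0.5327 0.3799 0.2429] q [ 0.46  0.63  0.91 -0.05  1.64 -2.42] F [-0.   0.8 -2.3] open 49.6
R [[-0.257, -0.966, -0.012], [-0.964, 0.257, -0.065], [0.066, -0.005, -0.998]]
t 18.3 shift [282.  -30.8   1.6] turn [-0.116  0.007  1.656] deg 95.1 rows>= 12
```

```bash
python3 -m crank '[[[1,20,0,-10,-0.01,0,0.14],[1,282,-31,2,-0.116,0.007,1.656],[1,282,-31,2,-0.116,0.007,1.656],[1,282,-31,2,-0.116,0.007,1.656],[1,282,-31,2,-0.116,0.007,1.656],[1,282,-31,2,-0.116,0.007,1.656],[1,282,-31,2,-0.116,0.007,1.656],[1,282,-31,2,-0.116,0.007,1.656],[1,282,-31,2,-0.116,0.007,1.656],[1,282,-31,2,-0.116,0.007,1.656],[1,282,-31,2,-0.116,0.007,1.656],[1,282,-31,2,-0.116,0.007,1.656]]]'; python3 - <<'E'
from h import *
o=state()
q=(-8,0,31.0,-3.9)
p,r=goal2(15,q,125,25); print(p); rows(p,r)
E
```

```text
time: 19.5
ee_pos: [0.4901, 0.0997, 0.2592]
eef_rot: [0.175, 0.984, 0.006, -0.035]
wrist_force: [0.6, -0.7, -2.3]
opening: 0.0497
t 19.5 pos [0.4901 0.0997 0.2592] q [-0.05  0.26  1.42  0.02  1.53 -1.27] F [ 0.6 -0.7 -2.3] open 49.7
R [[-0.936, 0.345, -0.066], [0.344, 0.939, 0.024], [0.07, -0.0, -0.998]]
[ 0.45755287 -0.17219495  0.17386561]
t 19.5 shift [ -69.1 -266.4   80.7] turn [-0.569  0.483  1.447] deg 93.3 rows>= 11
```

```bash
python3 -m crank '[[[1,-69,-266,20,-0.569,0.483,1.447],[1,-69,-266,20,-0.569,0.483,1.447],[1,-69,-266,20,-0.569,0.483,1.447],[1,-69,-266,20,-0.569,0.483,1.447],[1,-69,-266,30,-0.569,0.483,1.447],[1,-69,-266,30,-0.569,0.483,1.447],[1,-69,-266,40,-0.569,0.483,1.447],[1,-69,-266,50,-0.569,0.483,1.447],[1,-69,-266,60,-0.569,0.483,1.447],[1,-69,-266,81,-0.569,0.483,1.447],[1,-69,-266,81,-0.569,0.483,1.447],[1,-69,-266,81,-0.569,0.483,1.447]]]'; python3 - <<'E'
from h import *
o=state()
q=(-8,0,31.0,-3.9)
p,r=goal2(15,q,75,1); rows(p,r)
p,r=goal2(15,q,125,1); rows(p,r)
im=manip.capture("wrist"); cv2.imwrite("pics/w19.png",im)
E
```

```text
time: 20.7
ee_pos: [0.4567, -0.1721, 0.1727]
eef_rot: [0.764, 0.553, 0.27, -0.196]
wrist_force: [0.3, 0.5, -1.7]
opening: 0.0494
t 20.7 pos [ 0.4567 -0.1721  0.1727] q [-0.93  0.41  1.62  0.54  1.55 -0.74] F [ 0.3  0.5 -1.7] open 49.4
R [[0.243, 0.95, 0.195], [0.739, -0.311, 0.597], [0.629, -0.001, -0.778]]
t 20.7 shift [-50.6   0.9  19.7] turn [-0.    -0.001 -0.001] deg 0.1 rows>= 2
t 20.7 shift [-0.7  0.8 23.2] turn [-0.    -0.001 -0.001] deg 0.1 rows>= 1
```

View pics/w19.png

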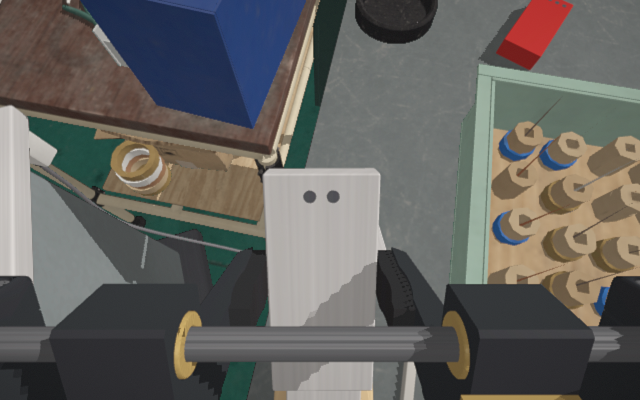

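```bash
python3 -m crank '[[[1,-0.7,0.8,23,0,0,0],[1,-15,0.8,22,0,0,0],[1,-40,0.9,20.5,0,0,0],[1,-55,0.9,19.4,0,0,0],[1,-55,0.9,19.4,0,0,0]]]'; python3 - <<'E'
from h import *
o=state()
q=(-8,0,31.0,-3.9)
plate_in_rack(q,[(-55,0,0),(55,0,0)])
im=manip.capture("wrist"); cv2.imwrite("pics/w20.png",im);cv2.imwrite("pics/w20c.png",cv2.resize(im[160:400,220:430],None,fx=3.5,fy=2.5,interpolation=cv2.INTER_CUBIC))
print(proj(cam("wrist",o),rackpt(RK,[(50,28,82),(50,-28,82),(50,28,87),(50,-28,87),(50,28,60),(50,28,65)])).round(1).tolist())
E
```

```text
time: 21.25
ee_pos: [0.4485, -0.203, 0.1231]
eef_rot: [0.762, 0.555, 0.269, -0.195]
wrist_force: [-1.0, -0.6, -1.9]
opening: 0.0495
t 21.25 pos [ 0.4485 -0.203   0.1231] q [-0.98  0.5   1.62  0.52  1.49 -0.83] F [-1.  -0.6 -1.9] open 49.5
R [[0.239, 0.952, 0.194], [0.742, -0.308, 0.596], [0.627, 0.002, -0.779]]
(-55, 0, 0) [69.6 -1.2 66.9]
(55, 0, 0) [179.6  -0.8  66.8]
[[265.5, 421.1], [375.0, 421.5], [263.9, 429.8], [376.5, 430.2], [271.5, 387.8], [270.2, 394.7]]
```

View pics/w20c.png

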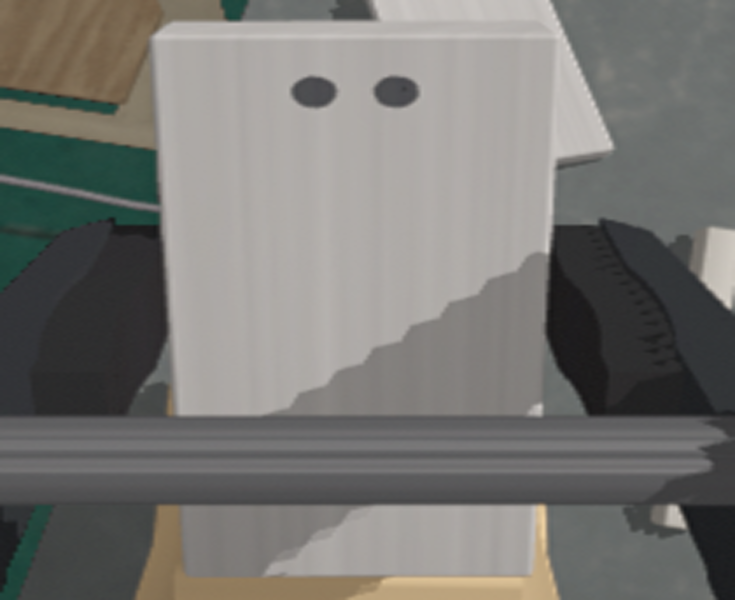

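```bash
python3 - <<'E'
from h import *
t=15
P=[(55,25,t),(55,-25,t),(55,25,0),(55,-25,0),(-55,25,t),(-55,-25,t)]
uv=np.array([(263.7,175.6),(378.9,175.6),(267.1,168.8),(375.7,168.8),(272,390.4),(372,390.4)])
x,f=inhand(P,uv,t,(-8,0,31,-4)); print(x.round(2)); print(f.round(1).tolist())
plate_in_rack(x,[(-55,0,0),(55,0,0)])
E
```

```text
[-10.49  -0.66  29.48  -3.78]
[[-0.9, -0.6], [1.5, -0.5], [1.0, 0.6], [-0.6, 0.7], [-0.2, -0.1], [-1.0, -0.0]]
(-55, 0, 0) [68.3 -0.7 65.2]
(55, 0, 0) [178.3  -0.2  65.3]
```

```bash
python3 -m crank '[[[1,-6,-0.9,0.4,0,0,0],[1,-12,-0.9,0,0,0,0],[1,-18,-0.9,-0.4,0,0,0],[1,-24,-0.9,-0.9,0,0,0],[1,-24,-0.9,-0.9,0,0,0]]]'; python3 - <<'E'
from h import *
o=state()
plate_in_rack((-10.5,-.7,29.5,-3.8),[(-55,0,0),(55,0,0)])
im=manip.capture("wrist"); cv2.imwrite("pics/w21.png",im);cv2.imwrite("pics/w21c.png",cv2.resize(im[160:400,220:430],None,fx=3.5,fy=2.5,interpolation=cv2.INTER_CUBIC))
E
```

```text
time: 21.8
ee_pos: [0.4418, -0.2207, 0.1089]
eef_rot: [0.762, 0.555, 0.269, -0.195]
wrist_force: [0.0, 0.1, -3.8]
opening: 0.0493
t 21.8 pos [ 0.4418 -0.2207  0.1089] q [-1.    0.54  1.61  0.51  1.48 -0.86] F [ 0.   0.1 -3.8] open 49.3
R [[0.239, 0.951, 0.194], [0.741, -0.308, 0.596], [0.627, 0.002, -0.779]]
(-55, 0, 0) [43.6  0.4 64.3]
(55, 0, 0) [153.6   0.7  64.4]
```

View pics/w21c.png

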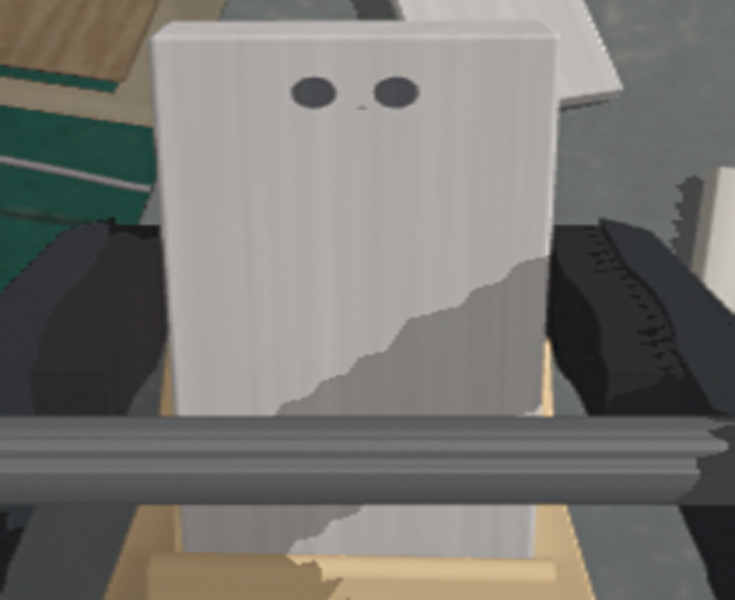

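```bash
python3 -m crank '[[[1,-6,-0.5,-0.4,0,0,0],[1,-12,-0.5,-0.8,0,0,0],[1,-18,-0.5,-1.2,0,0,0],[1,-24,-0.5,-1.6,0,0,0],[1,-24,-0.5,-1.6,0,0,0]]]'; python3 -m crank '[[[1,-6,0,-0.4,0,0,0],[1,-11,0,-0.75,0,0,0],[1,-14,0,-1,0,0,0],[1,-14,0,-1,0,0,0]]]'; python3 - <<'E'
from h import *
o=state()
plate_in_rack((-10.5,-.7,29.5,-3.8),[(-55,0,0),(55,0,0)])
im=manip.capture("wrist"); cv2.imwrite("pics/w22c.png",cv2.resize(im[160:400,220:430],None,fx=3.5,fy=2.5,interpolation=cv2.INTER_CUBIC))
E
```

```text
time: 22.35
ee_pos: [0.4351, -0.2397, 0.0946]
eef_rot: [0.763, 0.555, 0.269, -0.195]
wrist_force: [-0.2, -0.1, -5.8]
opening: 0.0492
time: 22.75
ee_pos: [0.4313, -0.251, 0.0862]
eef_rot: [0.763, 0.555, 0.269, -0.195]
wrist_force: [-0.1, 0.1, -7.2]
opening: 0.049
t 22.75 pos [ 0.4313 -0.251   0.0862] q [-1.05  0.6   1.58  0.49  1.48 -0.91] F [-0.1  0.1 -7.2] open 49.0
R [[0.24, 0.951, 0.194], [0.741, -0.309, 0.596], [0.627, 0.001, -0.779]]
(-55, 0, 0) [ 4.3  1.  64.2]
(55, 0, 0) [114.3   1.2  64.2]
```

View pics/w22c.png

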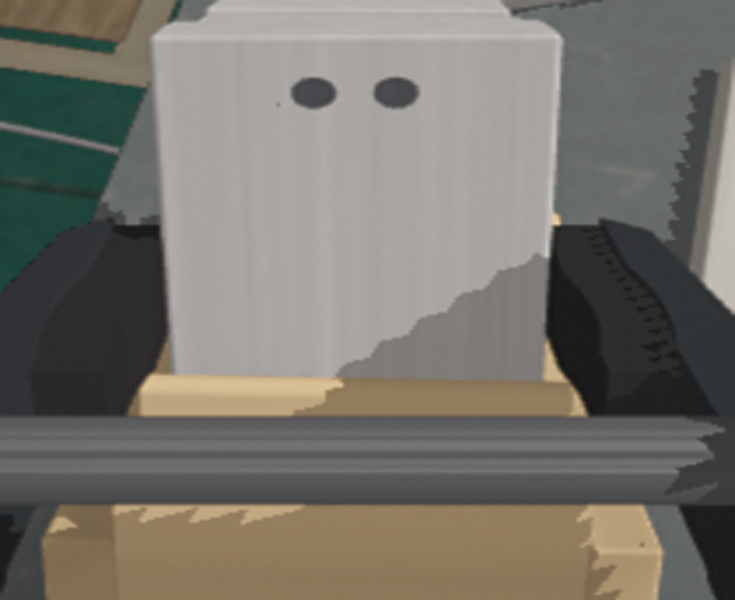

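```bash
python3 -m crank '[[[1,-2,0,0,0,0,0],[1,-3.5,0,0,0,0,0],[1,-3.5,0,0,0,0,0]]]'; python3 -m crank '[[[1,-1.5,0,0,0,0,0],[1,-2,0,0,0,0,0],[1,-2,0,0,0,0,0]]]'; python3 - <<'E'
from h import *
plate_in_rack((-10.5,-.7,29.5,-3.8),[(-55,0,0),(55,0,0)])
E
```

```text
time: 23.1
ee_pos: [0.4306, -0.2534, 0.0842]
eef_rot: [0.763, 0.555, 0.269, -0.195]
wrist_force: [1.6, 4.0, -2.8]
opening: 0.0495
time: 23.4
ee_pos: [0.4306, -0.2534, 0.0842]
eef_rot: [0.762, 0.555, 0.271, -0.196]
wrist_force: [3.3, 10.1, 5.1]
opening: 0.0493
(-55, 0, 0) [ 1.   0.8 63.7]
(55, 0, 0) [111.    1.2  64.2]
```

```bash
python3 -m crank '[[[1,-2,0,0,0,0,0],[1,-2,0,0,0,0,0]]]'; python3 -m crank '[[[0,0,0,0,0,0,0],[0,0,0,0,0,0,0],[0,0,0,0,0,0,0],[0,0,0,0,0,0,0],[0,0,0,-30,0,0,0],[0,20,0,-80,0,0,0],[0,40,0,-120,0,0,0],[0,40,0,-120,0,0,0]]]'; python3 - <<'E'
from h import *
o=state()
im=manip.capture("wrist"); cv2.imwrite("pics/w23.png",im);cv2.imwrite("pics/w23c.png",cv2.resize(im[130:330,240:400],None,fx=4,fy=3,interpolation=cv2.INTER_CUBIC))
print(proj(cam("wrist",o),rackpt(RK,[(110,25,80),(110,25,65),(110,25,58),(110,25,31),(110,25,6),(50,28,84.5),(50,-28,84.5)])).round(1).tolist())
a=np.radians(84.6); g=np.array([.5087,-.125])+.02*np.array([np.cos(a),np.sin(a)]); print(g)
rows([*g,.06],tool(84.6))
E
```

```text
time: 23.6
ee_pos: [0.4307, -0.2533, 0.0843]
eef_rot: [0.761, 0.555, 0.272, -0.198]
wrist_force: [2.9, 12.1, 5.1]
opening: 0.0498
time: 24.4
ee_pos: [0.4173, -0.299, 0.2073]
eef_rot: [0.762, 0.556, 0.272, -0.192]
wrist_force: [0.8, -0.2, 0.4]
opening: 0.0882
t 24.4 pos [ 0.4173 -0.299   0.2073] q [-1.11  0.5   1.37  0.47  1.76 -0.83] F [ 0.8 -0.2  0.4] open 88.2
R [[0.235, 0.951, 0.2], [0.742, -0.308, 0.595], [0.628, 0.009, -0.779]]
[[289.3, 187.4], [290.8, 183.7], [291.5, 182.1], [293.7, 176.5], [295.5, 172.1], [286.3, 258.8], [353.3, 259.2]]
[ 0.51058217 -0.10508876]
t 24.45 shift [ 73.6  29.1 245.8] turn [ 0.079 -0.678 -0.208] deg 40.9 rows>= 6
```

View pics/w23c.png

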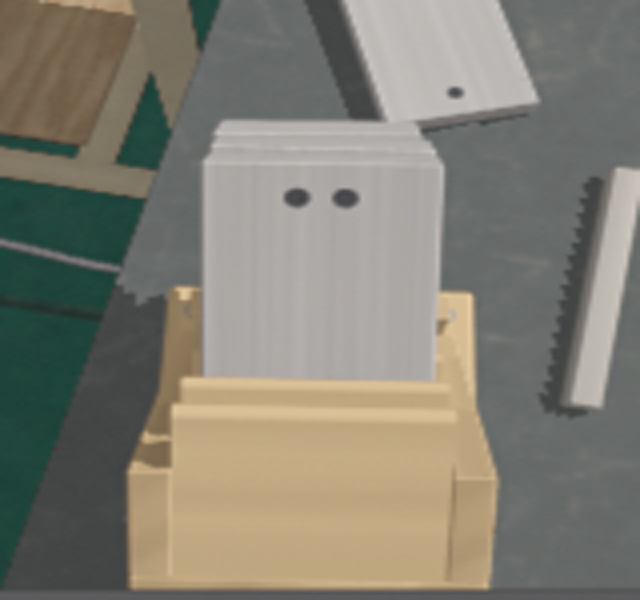

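```bash
python3 - <<'E'
from h import *
import pickle
c=cam("wrist",pickle.load(open("w2.pkl","rb")))
for uv in [(527,0),(480,150),(440,235),(400,330),(500,0),(455,130),(425,220)]:
    print(uv,onplane(c,uv,.085)[0,:2].round(3),onplane(c,uv,.0)[0,:2].round(3))
im=cv2.imread("pics/w2.png");cv2.imwrite("pics/w2d.png",cv2.resize(im[0:280,300:560],None,fx=3,fy=2.1))
a=np.radians(84.6); g=np.array([.5087,-.125])+.036*np.array([np.cos(a),np.sin(a)]); print(g)
Rt=tool(84.6,-6); p=np.array([*g,.003])+.0365*Rt[:,2]; print(p)
rows(p+[0,0,.12],Rt)
E
```

```text
(527, 0) [ 0.639 -0.117] [ 0.687 -0.113]
(480, 150) [ 0.574 -0.244] [ 0.607 -0.27 ]
(440, 235) [ 0.514 -0.328] [ 0.533 -0.374]
(400, 330) [ 0.44  -0.443] [ 0.441 -0.515]
(500, 0) [ 0.615 -0.109] [ 0.657 -0.103]
(455, 130) [ 0.552 -0.215] [ 0.58  -0.234]
(425, 220) [ 0.501 -0.305] [ 0.517 -0.345]
[ 0.5120879  -0.08915977]
[ 0.51172885 -0.09295813 -0.03330005]
t 24.45 shift [ 99.6  26.6 232.5] turn [ 0.069 -0.783 -0.214] deg 46.7 rows>= 6
```

View pics/w2d.png

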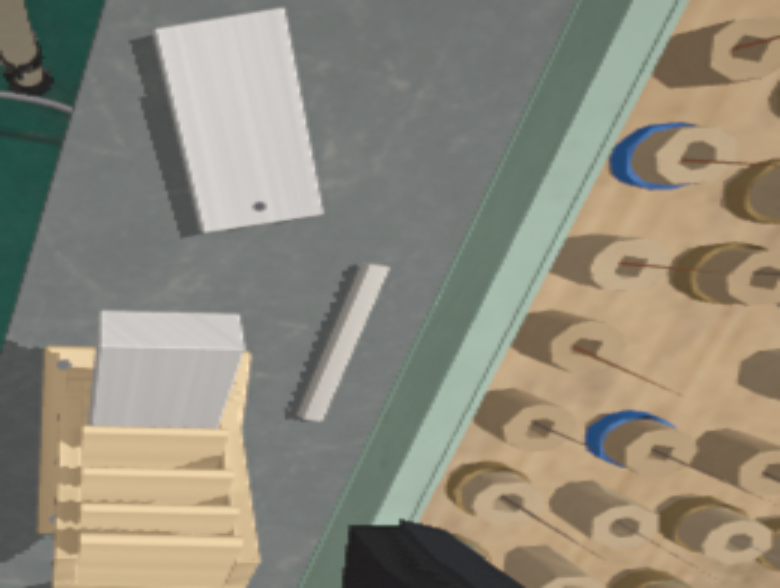

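```bash
python3 -m crank '[[[0,30,0,-20,0,-0.1,0],[0,100,21,100,0.069,-0.783,-0.214],[0,100,21,150,0.069,-0.783,-0.214],[0,100,21,232,0.069,-0.783,-0.214],[0,100,21,232,0.069,-0.783,-0.214],[0,100,21,232,0.069,-0.783,-0.214],[0,100,21,232,0.069,-0.783,-0.214],[0,100,21,232,0.069,-0.783,-0.214]]]'; python3 - <<'E'
from h import *
o=state()
a=np.radians(84.6); ex=np.array([np.cos(a),np.sin(a)]); g=np.array([.5087,-.125])+.036*ex-.006*np.array([ex[1],-ex[0]])
Rt=tool(84.6,-6); p=np.array([*g,.003])+.0365*Rt[:,2]; rows(p,Rt)
im=manip.capture("wrist"); cv2.imwrite("pics/w24.png",im)
c=cam("wrist",o)
hsv=cv2.cvtColor(im,cv2.COLOR_BGR2HSV)
m=((hsv[...,1]<40)&(hsv[...,2]>165)).astype(np.uint8);m[310:]=0
n,l,s,ce=cv2.connectedComponentsWithStats(m)
for i in range(1,n):
    if s[i,4]>2500:
        cs,_=cv2.findContours((l==i).astype(np.uint8),0,2)
        r=cv2.minAreaRect(onplane(c,max(cs,key=len)[:,0,:],.01)[:,:2].astype(np.float32)); print(ce[i].round(),np.round(r[0],4),np.round(r[1],4),r[2])
E
```

```text
time: 25.25
ee_pos: [0.5055, -0.0889, 0.0851]
eef_rot: [0.737, 0.674, -0.04, 0.033]
wrist_force: [-0.2, -0.4, -0.4]
opening: 0.0879
t 25.25 pos [ 0.5055 -0.0889  0.0851] q [-0.35  0.41  1.69 -0.12  1.02 -0.2 ] F [-0.2 -0.4 -0.4] open 87.9
R [[0.089, 0.996, -0.014], [0.991, -0.09, -0.102], [-0.103, -0.005, -0.995]]
t 25.25 shift [  8.7   1.2 118.1] turn [-0.004 -0.002  0.005] deg 0.4 rows>= 3
[570. 215.] [ 0.6954 -0.1417] [0.1751 0.0184] 59.97724533081055
[330. 220.] [ 0.508  -0.1249] [0.1108 0.0496] 84.7056655883789
```

View pics/w24.png

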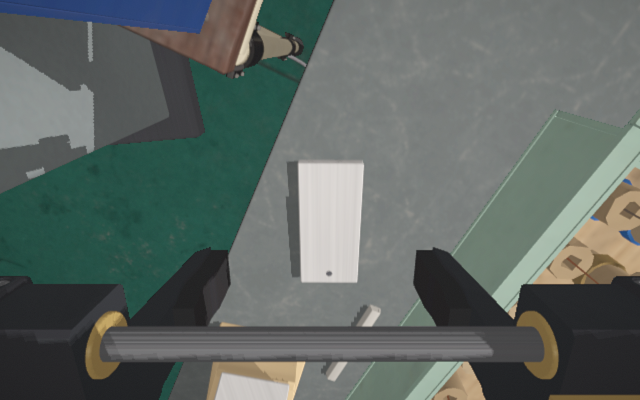

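```bash
python3 -m crank '[[[0,8.7,1,45,-0.004,-0.002,0.005],[0,8.7,1,90,-0.004,-0.002,0.005],[0,8.7,1,112,-0.004,-0.002,0.005],[0,8.7,1,118,-0.004,-0.002,0.005],[0,8.7,1,118,-0.004,-0.002,0.005]]]'; python3 - <<'E'
from h import *
o=state()
a=np.radians(84.6); ex=np.array([np.cos(a),np.sin(a)]); g=np.array([.5082,-.125])+.036*ex-.006*np.array([ex[1],-ex[0]])
Rt=tool(84.6,-6); p=np.array([*g,.003])+.0365*Rt[:,2]; rows(p,Rt)
im=manip.capture("wrist"); cv2.imwrite("pics/w25.png",im)
E
```

```text
time: 25.8
ee_pos: [0.5065, -0.0966, -0.0312]
eef_rot: [0.741, 0.67, -0.038, 0.036]
wrist_force: [1.0, -0.4, 0.5]
opening: 0.0883
t 25.8 pos [ 0.5065 -0.0966 -0.0312] q [-0.36  0.6   1.76 -0.15  0.75 -0.15] F [ 1.  -0.4  0.5] open 88.3
R [[0.1, 0.995, -0.008], [0.989, -0.1, -0.105], [-0.106, 0.003, -0.994]]
t 25.8 shift [ 4.3 -1.6  1.7] turn [ 0.002  0.001 -0.006] deg 0.4 rows>= 1
```

View pics/w25.png

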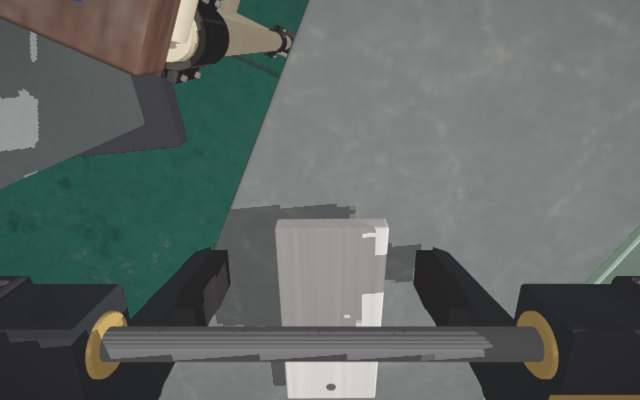

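```bash
python3 -m crank '[[[0,3,0,1.8,0,0,-0.005],[1,3,0,1.8,0,0,-0.005],[1,3,0,1.8,0,0,-0.005],[1,3,0,1.8,0,0,-0.005],[1,3,0,1.8,0,0,-0.005],[1,3,0,1.8,0,0,-0.005],[1,3,0,1.8,0,0,-0.005],[1,3,0,1.8,0,0,-0.005]]]'; python3 - <<'E'
from h import *
o=state()
Rt=R.from_quat(o["eef_rot"]).as_matrix(); pc=np.array([.5080,-.125,0]); print((Rt.T@(pc-o["ee_pos"])*1000).round(1), np.degrees(np.arcsin(Rt[2,0])))
E
```

```text
time: 26.65
ee_pos: [0.5076, -0.0936, -0.0324]
eef_rot: [0.739, 0.672, -0.038, 0.037]
wrist_force: [0.2, 0.8, 2.1]
opening: 0.0495
t 26.65 pos [ 0.5076 -0.0936 -0.0324] q [-0.35  0.6   1.76 -0.15  0.75 -0.15] F [0.2 0.8 2.1] open 49.5
R [[0.094, 0.996, -0.006], [0.99, -0.094, -0.106], [-0.106, 0.004, -0.994]]
[-34.5   3.5 -28.9] -6.087791641605784
```

```bash
python3 -m crank '[[[1,0,0,-45,0,0,0],[1,0,0,-95,0,0,0],[1,0,0,-140,0,0,0],[1,0,0,-160,0,0,0]]]'; python3 - <<'E'
from h import *
o=state()
q=(-34.5,0,28.9,6.1)
p,r=goal2(10,q,125,25); print(p); rows(p,r)
E
```

```text
time: 27.05
ee_pos: [0.5095, -0.0765, 0.1305]
eef_rot: [0.739, 0.672, -0.037, 0.039]
wrist_force: [0.1, 0.3, -1.7]
opening: 0.0494
t 27.05 pos [ 0.5095 -0.0765  0.1305] q [-0.32  0.35  1.64 -0.11  1.12 -0.18] F [ 0.1  0.3 -1.7] open 49.4
R [[0.094, 0.996, -0.001], [0.99, -0.094, -0.107], [-0.107, 0.009, -0.994]]
[ 0.45937309 -0.16662597  0.2023611 ]
t 27.05 shift [-101.6  -40.8  -61.7] turn [-0.036  0.608  0.223] deg 37.2 rows>= 5
```

```bash
python3 -m crank '[[[1,0,-10,-50,-0.005,0.1,0.04],[1,-30,-20,-75,-0.015,0.25,0.09],[1,-60,-30,-75,-0.025,0.4,0.15],[1,-102,-41,-62,-0.036,0.608,0.223],[1,-102,-41,-62,-0.036,0.608,0.223],[1,-102,-41,-62,-0.036,0.608,0.223],[1,-102,-41,-62,-0.036,0.608,0.223]]]'; python3 - <<'E'
from h import *
o=state()
q=(-34.5,0,28.9,6.1)
for e in (125,70): p,r=goal2(10,q,e,0.8); rows(p,r)
im=manip.capture("wrist"); cv2.imwrite("pics/w26c.png",cv2.resize(im[160:400,220:430],None,fx=3.5,fy=2.5,interpolation=cv2.INTER_CUBIC))
E
```

```text
time: 27.75
ee_pos: [0.459, -0.1667, 0.2025]
eef_rot: [0.784, 0.569, 0.201, -0.146]
wrist_force: [0.8, 0.1, -0.9]
opening: 0.0496
t 27.75 pos [ 0.459  -0.1667  0.2025] q [-0.85  0.31  1.59  0.43  1.52 -0.62] F [ 0.8  0.1 -0.9] open 49.6
R [[0.272, 0.951, 0.149], [0.833, -0.31, 0.458], [0.482, -0.0, -0.876]]
t 27.75 shift [ 2.7  0.3 24.3] turn [-0.     0.002  0.   ] deg 0.1 rows>= 1
t 27.75 shift [-52.    0.3  30.2] turn [-0.     0.002  0.   ] deg 0.1 rows>= 2
```

View pics/w26c.png

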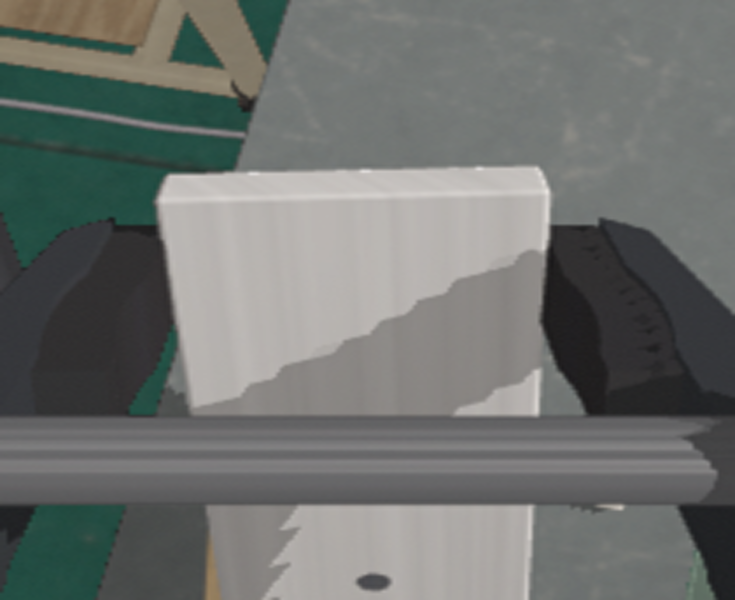

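```bash
cat >> h.py <<'E'
def AY(phi,psi):
    # plate->tool rotation: psi = yaw of the plate about its own z (deg)
    return R.from_euler('y',phi,degrees=True).as_matrix()@np.diag([1.,-1,-1])@R.from_euler('z',psi,degrees=True).as_matrix()
def goal3(slot,q,e,clear=1.0,dy=0):
    zf={20:38,15:65,10:87}[slot]; t=rackpt(RK,[(55+e,dy,zf+clear)])[0]
    Rp=tool(RK[2],35)@np.diag([1.,-1,-1]); Rtool=Rp@AY(q[3],q[4]).T
    return t-Rtool@(np.array([q[0],q[1],-q[2]])/1000),Rtool
def pir(q,pts):
    o=manip.get_obs(); Rt=R.from_quat(o["eef_rot"]).as_matrix()
    Rc=tool(RK[2],35)@np.diag([1.,-1,-1]); org=rackpt(RK,[(0,0,0)])[0]
    for pp in pts: print(pp,(Rc.T@(o["ee_pos"]+Rt@((AY(q[3],q[4])@np.array(pp)+[q[0],q[1],-q[2]])/1000)-org)*1000).round(1))
E
python3 - <<'E'
from h import *
o=manip.get_obs();c=cam("wrist",o);T=R.from_quat(o["eef_rot"])
t=10
uv=np.array([(264.9,242),(377.1,237.2),(268,230.8),(374.3,226.8),(282,398),(370.9,398)])
def f(q):
    P=np.array([(55,25,t),(55,-25,t),(55,25,0),(55,-25,0),(q[5],25,t),(q[6],-25,t)],float)
    W=P@AY(q[3],q[4]).T+[q[0],q[1],-q[2]]
    r=(proj(c,o["ee_pos"]+T.apply(W/1000))-uv).ravel()
    return np.r_[r,(q[3]-6.1)/1.,(q[2]-28.5)/1]
r=least_squares(f,[-34,0,29,6,0,-40,-40]);print(r.x.round(2),r.fun.round(1))
pir(r.x,[(-55,0,0),(55,0,0)])
E
```

```text
[-37.08   0.84  28.27   5.74   1.89 -46.94 -48.6 ] [-0.4 -0.8  0.2  0.8 -0.3 -0.5 -0.1  0.5  0.4 -0.   0.3  0.  -0.4 -0.2]
(-55, 0, 0) [123.2  -2.7 112.3]
(55, 0, 0) [233.2   1.2 111.4]
```

```bash
python3 - <<'E'
from h import *
q=(-37,.8,28.4,5.8,1.9)
for e in (125,100,70): p,r=goal3(10,q,e,0.4); rows(p,r)
E
```

```text
t 27.8 shift [ 4.6  0.5 23.9] turn [0.003 0.007 0.035] deg 2.1 rows>= 1
t 27.8 shift [-20.3   0.5  26.7] turn [0.003 0.007 0.035] deg 2.1 rows>= 1
t 27.8 shift [-50.1   0.4  29.9] turn [0.003 0.007 0.035] deg 2.1 rows>= 2
```

```bash
python3 -m crank '[[[1,4.6,0.5,24,0.003,0.007,0.035],[1,-20,0.5,26.5,0.003,0.007,0.035],[1,-45,0.4,29.2,0.003,0.007,0.035],[1,-52,0.4,30,0.003,0.007,0.035],[1,-52,0.4,30,0.003,0.007,0.035]]]'; python3 - <<'E'
from h import *
o=state()
q=(-37,.8,28.4,5.8,1.9)
pir(q,[(-55,0,0),(55,0,0)])
im=manip.capture("wrist"); cv2.imwrite("pics/w27.png",im);cv2.imwrite("pics/w27c.png",cv2.resize(im[160:400,220:430],None,fx=3.5,fy=2.5,interpolation=cv2.INTER_CUBIC))
print(proj(cam("wrist",o),rackpt(RK,[(50,28,82),(50,28,87),(50,28,99),(50,28,104)])).round(1).tolist())
s=manip.capture("scene"); cv2.imwrite("pics/s27.png",cv2.resize(s[170:320,270:380],None,fx=5,fy=4,interpolation=cv2.INTER_CUBIC))
E
```

```text
time: 28.3
ee_pos: [0.4505, -0.1949, 0.1517]
eef_rot: [0.792, 0.556, 0.2, -0.153]
wrist_force: [-0.6, 0.4, -0.6]
opening: 0.0495
t 28.3 pos [ 0.4505 -0.1949  0.1517] q [-0.9   0.39  1.62  0.42  1.44 -0.68] F [-0.6  0.4 -0.6] open 49.5
R [[0.301, 0.942, 0.147], [0.82, -0.335, 0.464], [0.487, -0.019, -0.873]]
(-55, 0, 0) [68.9 -0.2 87.2]
(55, 0, 0) [ 1.789e+02 -1.000e-01  8.710e+01]
[[283.1, 404.8], [282.2, 412.4], [280.1, 432.1], [279.2, 440.9]]
```

View pics/w27c.png

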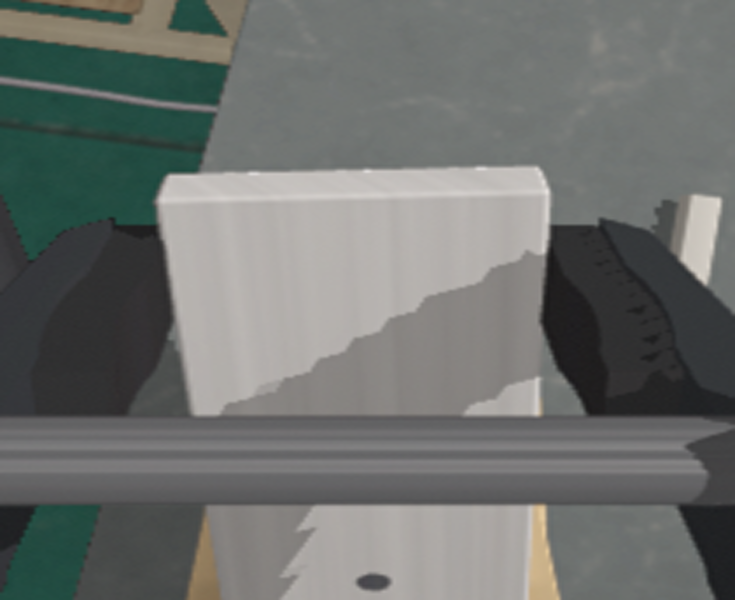

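View pics/s27.png

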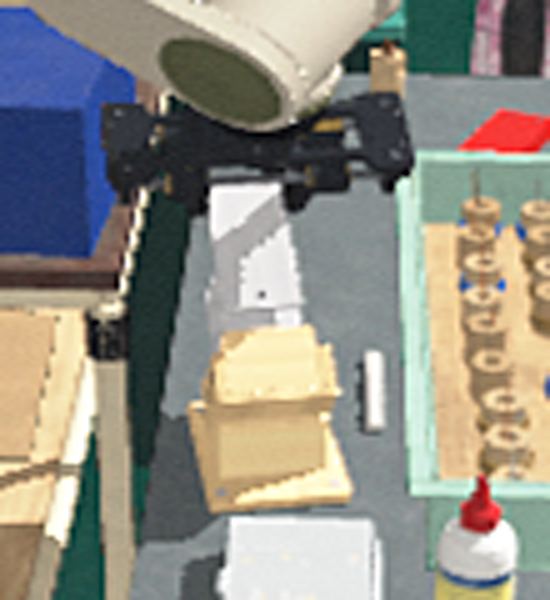

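```bash
python3 -m crank '[[[1,-7,0,0.7,0,0,0],[1,-14,0,1.4,0,0,0],[1,-19,0,1.9,0,0,0],[1,-23,0,2.4,0,0,0],[1,-23,0,2.4,0,0,0]]]'; python3 - <<'E'
from h import *
o=state()
q=(-37,.8,28.4,5.8,1.9)
pir(q,[(-55,0,0),(55,0,0)])
im=manip.capture("wrist"); cv2.imwrite("pics/w28.png",im);cv2.imwrite("pics/w28c.png",cv2.resize(im[160:400,220:430],None,fx=3.5,fy=2.5,interpolation=cv2.INTER_CUBIC))
E
```

```text
time: 28.9
ee_pos: [0.444, -0.2129, 0.1387]
eef_rot: [0.792, 0.556, 0.2, -0.152]
wrist_force: [0.4, -1.0, -2.1]
opening: 0.0492
t 28.9 pos [ 0.444  -0.2129  0.1387] q [-0.93  0.42  1.62  0.41  1.43 -0.71] F [ 0.4 -1.  -2.1] open 49.2
R [[0.302, 0.942, 0.148], [0.82, -0.335, 0.464], [0.487, -0.019, -0.873]]
(-55, 0, 0) [45.8  0.5 87.5]
(55, 0, 0) [155.8   0.6  87.4]
```

View pics/w28c.png

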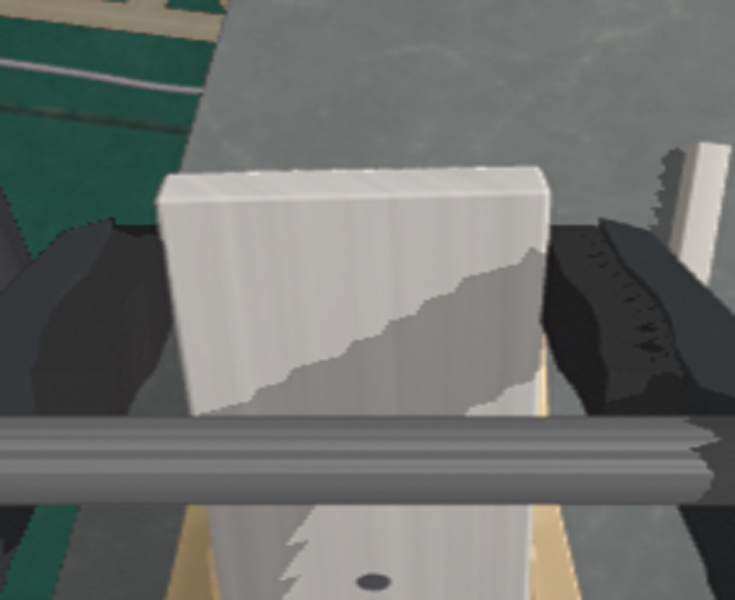

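```bash
python3 -m crank '[[[1,-5,0,0.6,0,0,0],[1,-10,0,1.2,0,0,0],[1,-15,0,1.8,0,0,0],[1,-15,0,1.8,0,0,0]]]'; python3 - <<'E'
from h import *
o=state()
q=(-37,.8,28.4,5.8,1.9)
pir(q,[(-55,0,0),(55,0,0)])
im=manip.capture("wrist"); cv2.imwrite("pics/w29c.png",cv2.resize(im[160:400,220:430],None,fx=3.5,fy=2.5,interpolation=cv2.INTER_CUBIC))
E
```

```text
time: 29.35
ee_pos: [0.4396, -0.2246, 0.1295]
eef_rot: [0.792, 0.556, 0.2, -0.153]
wrist_force: [0.3, 0.4, -0.8]
opening: 0.0494
t 29.35 pos [ 0.4396 -0.2246  0.1295] q [-0.95  0.44  1.61  0.41  1.42 -0.73] F [ 0.3  0.4 -0.8] open 49.4
R [[0.302, 0.942, 0.148], [0.819, -0.336, 0.465], [0.487, -0.019, -0.873]]
(-55, 0, 0) [30.4  1.1 87.1]
(55, 0, 0) [140.4   1.1  87. ]
```

View pics/w29c.png

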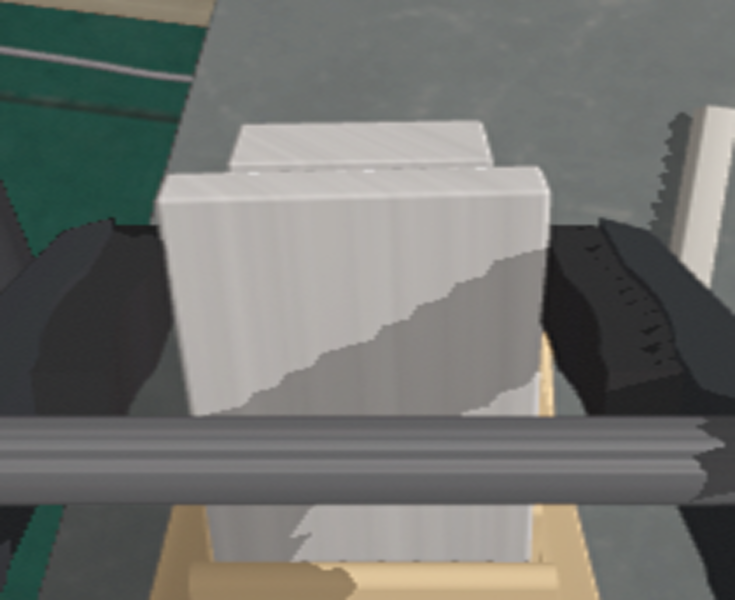

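```bash
python3 -m crank '[[[1,-6,0.2,0.7,0,0,0],[1,-12,0.3,1.4,0,0,0],[1,-18,0.5,2.1,0,0,0],[1,-25,0.5,2.8,0,0,0],[1,-25,0.5,2.8,0,0,0]]]'; python3 -m crank '[[[1,-2.5,0,0.3,0,0,0],[1,-5,0,0.5,0,0,0],[1,-5,0,0.5,0,0,0]]]'; python3 - <<'E'
from h import *
q=(-37,.8,28.4,5.8,1.9)
pir(q,[(-55,0,0),(55,0,0)])
E
```

```text
time: 29.9
ee_pos: [0.4327, -0.2442, 0.1145]
eef_rot: [0.792, 0.555, 0.201, -0.153]
wrist_force: [0.5, 0.3, -1.7]
opening: 0.0494
time: 30.2
ee_pos: [0.4315, -0.2475, 0.1119]
eef_rot: [0.792, 0.555, 0.201, -0.153]
wrist_force: [1.7, 4.3, 1.6]
opening: 0.0496
(-55, 0, 0) [ 0.3  1.6 86.4]
(55, 0, 0) [110.3   1.6  86.6]
```

Near the stop; press a little, then release and withdraw.

```bash
python3 -m crank '[[[1,-2,0,0.2,0,0,0],[1,-3,0,0.3,0,0,0],[1,-3,0,0.3,0,0,0]]]'; python3 - <<'E'
from h import *
q=(-37,.8,28.4,5.8,1.9)
pir(q,[(-55,0,0),(55,0,0)])
E
python3 -m crank '[[[0,0,0,0,0,0,0],[0,0,0,0,0,0,0],[0,0,0,0,0,0,0],[0,0,0,0,0,0,0],[0,0,0,-30,0,0,0],[0,0,0,-80,0,0,0],[0,0,0,-110,0,0,0],[0,0,0,-110,0,0,0]]]'; python3 - <<'E'
from h import *
o=state()
im=manip.capture("wrist"); cv2.imwrite("pics/w30.png",im);cv2.imwrite("pics/w30c.png",cv2.resize(im[110:330,240:400],None,fx=4,fy=2.7,interpolation=cv2.INTER_CUBIC))
print(proj(cam("wrist",o),rackpt(RK,[(110,25,97),(110,25,87),(110,25,80),(110,25,58),(110,25,31),(50,28,102)])).round(1).tolist())
E
```

```text
time: 30.5
ee_pos: [0.4317, -0.2474, 0.1117]
eef_rot: [0.791, 0.555, 0.204, -0.155]
wrist_force: [6.5, 13.0, 10.4]
opening: 0.0497
(-55, 0, 0) [ 0.1  1.4 85.5]
(55, 0, 0) [110.1   1.5  86.4]
time: 31.3
ee_pos: [0.4153, -0.3019, 0.2099]
eef_rot: [0.792, 0.555, 0.203, -0.152]
wrist_force: [0.9, 0.4, 0.1]
opening: 0.088
t 31.3 pos [ 0.4153 -0.3019  0.2099] q [-1.07  0.44  1.4   0.37  1.67 -0.75] F [0.9 0.4 0.1] open 88.0
R [[0.3, 0.941, 0.154], [0.818, -0.337, 0.466], [0.491, -0.014, -0.871]]
[[288.0, 176.4], [289.1, 172.1], [289.8, 169.2], [291.8, 161.0], [294.0, 152.3], [288.9, 248.5]]
```

View pics/w30c.png

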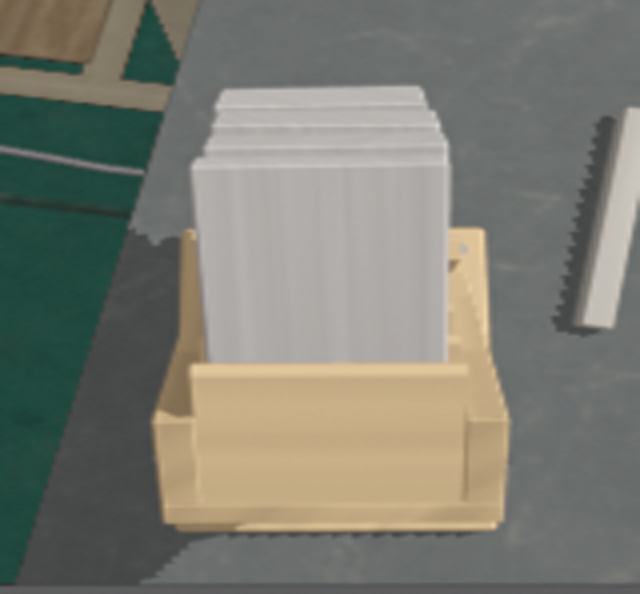

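```bash
cat >> h.py <<'E'
def tipgoal(x,y,z,pitch=35):
    Rt=tool(RK[2],pitch); return rackpt(RK,[(x,y,z)])[0]+.0365*Rt[:,2],Rt
E
python3 - <<'E'
from h import *
for x,z in ((140,150),(140,70)):
    p,r=tipgoal(x,0,z); print(p); rows(p,r)
E
```

```text
[ 0.43520345 -0.24057309  0.18927446]
t 31.35 shift [45.6 -0.9 47.2] turn [ 0.     0.095 -0.032] deg 5.8 rows>= 2
[ 0.44945918 -0.19695761  0.12374229]
t 31.35 shift [ 53.2  -1.1 126.8] turn [ 0.     0.095 -0.032] deg 5.8 rows>= 3
```

```bash
python3 -m crank '[[[1,46,-1,20,0,0.095,-0.032],[1,53,-1,30,0,0.095,-0.032],[1,53,-1,30,0,0.095,-0.032],[1,53,-1,30,0,0.095,-0.032],[1,53,-1,30,0,0.095,-0.032],[1,53,-1,30,0,0.095,-0.032],[1,53,-1,30,0,0.095,-0.032],[1,53,-1,30,0,0.095,-0.032],[1,53,-1,60,0,0.095,-0.032],[1,53,-1,90,0,0.095,-0.032],[1,53,-1,126,0,0.095,-0.032],[1,53,-1,126,0,0.095,-0.032]]]'; python3 - <<'E'
from h import *
o=state()
for x in (140,120): p,r=tipgoal(x,0,70); rows(p,r)
im=manip.capture("wrist"); cv2.imwrite("pics/w31.png",im)
E
```

```text
time: 32.55
ee_pos: [0.4484, -0.195, 0.122]
eef_rot: [0.772, 0.559, 0.243, -0.18]
wrist_force: [0.7, -0.8, 0.1]
opening: -0.0
t 32.55 pos [ 0.4484 -0.195   0.122 ] q [-0.94  0.47  1.64  0.49  1.44 -0.79] F [ 0.7 -0.8  0.1] open -0.0
R [[0.256, 0.951, 0.174], [0.776, -0.309, 0.55], [0.576, -0.006, -0.817]]
t 32.55 shift [-0.2  1.6 -2.3] turn [-0.005 -0.004 -0.002] deg 0.4 rows>= 1
t 32.55 shift [-20.2   1.7  -2.3] turn [-0.005 -0.004 -0.002] deg 0.4 rows>= 1
```

View pics/w31.png

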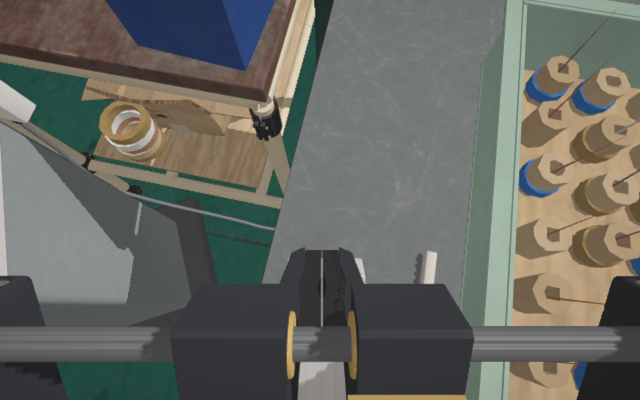

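```bash
python3 -m crank '[[[1,-8,1,-1,0,0,0],[1,-14,1.5,-1,0,0,0],[1,-16,1.5,-1,0,0,0],[1,-16,1.5,-1,0,0,0]]]'; python3 -m crank '[[[1,-2,0,0,0,0,0],[1,-3,0,0,0,0,0],[1,-3,0,0,0,0,0]]]'
```

```text
time: 33.0
ee_pos: [0.4462, -0.2112, 0.116]
eef_rot: [0.772, 0.56, 0.243, -0.177]
wrist_force: [0.6, 0.8, 0.9]
opening: 0.0003
time: 33.3
ee_pos: [0.4463, -0.2118, 0.1157]
eef_rot: [0.771, 0.56, 0.245, -0.178]
wrist_force: [4.6, 11.1, 8.4]
opening: 0.0006
```

```bash
python3 -m crank '[[[1,-2,0,0,0,0,0],[1,-3,0,0,0,0,0],[1,-3,0,0,0,0,0]]]';python3 - <<'E'
from h import *
p,r=tipgoal(119,0,70); rows(p,r)
E
```

```text
time: 33.6
ee_pos: [0.4465, -0.2116, 0.1159]
eef_rot: [0.77, 0.56, 0.248, -0.18]
wrist_force: [4.1, 13.1, 12.1]
opening: 0.0005
t 33.6 shift [-4.3 -1.7  2. ] turn [-0.001 -0.012  0.002] deg 0.7 rows>= 1
```

```bash
python3 -m crank '[[[1,-3,0,0,0,0,0],[1,-6,0,0,0,0,0],[1,-6,0,0,0,0,0]]]'; python3 -m crank '[[[1,15,0,0,0,0,0],[1,30,0,-50,0,0,0],[1,10,0,-90,0,0,0],[1,-20,0,-125,0,0,0],[0,-45,0,-140,0,0,0],[0,-45,0,-140,0,0,0]]]'
python3 - <<'E'
from h import *
o=state()
im=manip.capture("wrist"); cv2.imwrite("pics/w32.png",im);cv2.imwrite("pics/w32c.png",cv2.resize(im[60:330,240:400],None,fx=4,fy=2.2,interpolation=cv2.INTER_CUBIC))
print(proj(cam("wrist",o),rackpt(RK,[(110,25,97),(110,25,80),(110,25,58),(110,25,31),(50,28,102)])).round(1).tolist())
E
```

```text
time: 33.9
ee_pos: [0.4466, -0.2114, 0.1161]
eef_rot: [0.767, 0.56, 0.253, -0.184]
wrist_force: [7.8, 26.6, 25.6]
opening: 0.0004
time: 34.5
ee_pos: [0.4089, -0.3279, 0.2016]
eef_rot: [0.769, 0.558, 0.253, -0.183]
wrist_force: [-0.2, 0.5, 0.1]
opening: 0.0144
t 34.5 pos [ 0.4089 -0.3279  0.2016] q [-1.13  0.53  1.32  0.43  1.76 -0.84] F [-0.2  0.5  0.1] open 14.4
R [[0.249, 0.951, 0.184], [0.766, -0.309, 0.564], [0.593, 0.001, -0.805]]
[[287.0, 149.2], [289.0, 146.1], [291.3, 142.7], [293.7, 139.0], [284.6, 224.9]]
```

View pics/w32c.png

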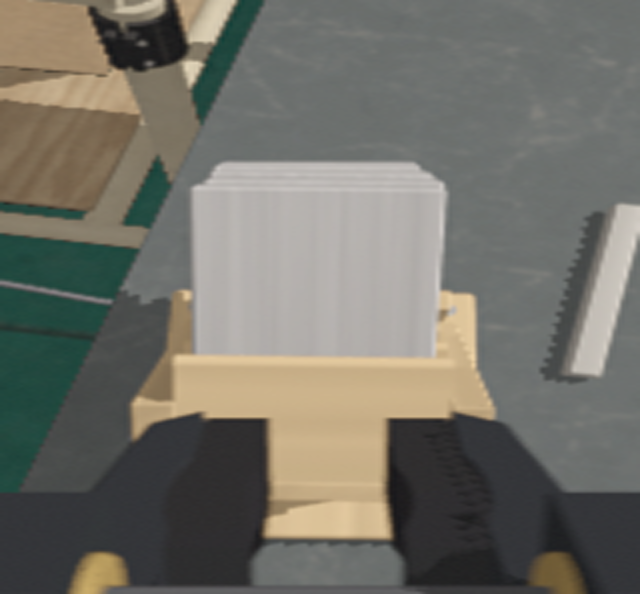

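```bash
python3 -m crank '[[[0,0,0,-40,0,0,0],[0,0,0,-80,0,0,0],[0,0,0,-80,0,0,0]]]'
python3 - <<'E'
from h import *
o=state()
t=manip.capture("top"); cv2.imwrite("pics/top1.png",t)
s=manip.capture("scene"); cv2.imwrite("pics/s33.png",cv2.resize(s[150:330,180:390],None,fx=3.5,fy=3.2,interpolation=cv2.INTER_CUBIC))
a=cv2.imread("pics/top0.png"); d=cv2.absdiff(a,t).max(2)
cv2.imwrite("pics/diff.png",((d>40)*255).astype(np.uint8))
E
```

```text
time: 34.85
ee_pos: [0.3951, -0.3728, 0.2692]
eef_rot: [0.769, 0.56, 0.252, -0.18]
wrist_force: [-0.1, 0.9, -0.6]
opening: 0.0427
t 34.85 pos [ 0.3951 -0.3728  0.2692] q [-1.18  0.55  1.11  0.43  1.95 -0.81] F [-0.1  0.9 -0.6] open 42.7
R [[0.246, 0.951, 0.186], [0.769, -0.308, 0.56], [0.59, 0.005, -0.808]]
```

View pics/top1.png

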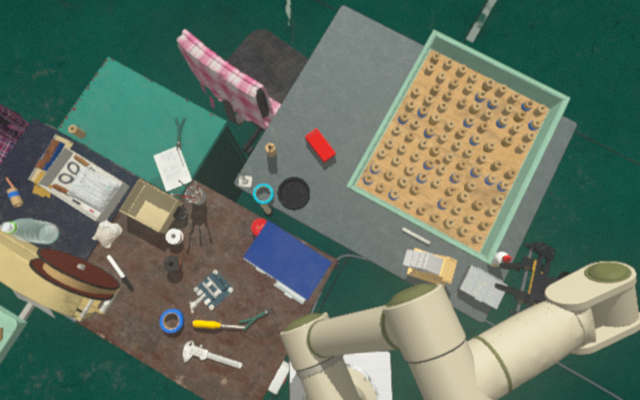

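View pics/diff.png

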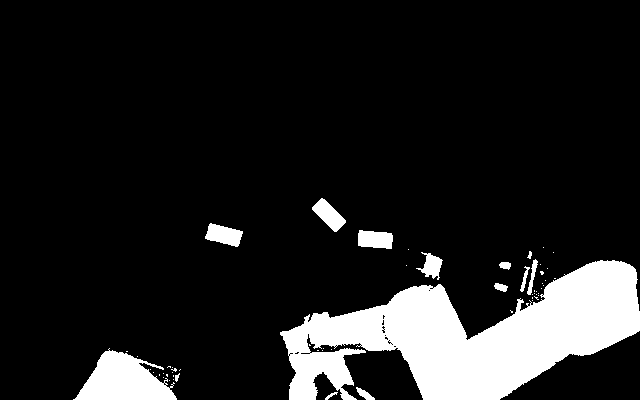

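View pics/s33.png

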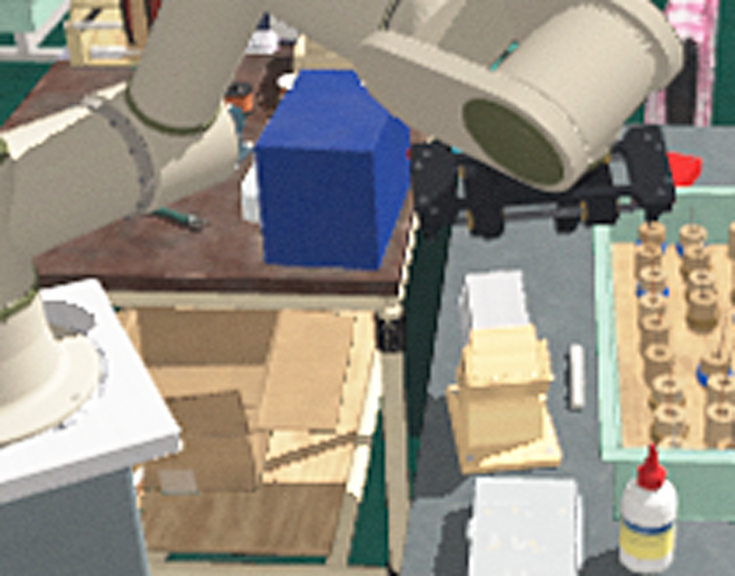

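```bash
python3 -c "
from bench import manip
print(manip.close_job())"
```

```text
the job is handed in; nothing more can be done
None
```

All three loose plates are in their slots: 20 mm in the 22 mm slot, 15 mm in the 17 mm slot, 10 mm in the 12 mm slot. I handed the job in at about 35 s of the 72 s allowed.

**Plates against the stop:** each one met a firm push-back of 10–18 N where the stop board should be. I then pushed the outer ends of the 15 and 10 mm plates with the closed fingers at up to about 38 N, and they did not move further. The 20 mm plate got no such push.

**Last pictures:** all four plate ends look flush to within about 1–2 mm, judged from pixels. All four, the 25 mm plate included, appear 2–4 mm further out than my rack estimate predicts. I took that as my own error at the rounded lips, because the pushed plates did not move.

**Other things on the tables:** comparing the overhead pictures from before and after shows only the three plates, the rack area and the arm changed. I saw no other item displaced.

**What went wrong:**
- **Finger length:** the fingertips turned out to end about 36 mm short of the stated TCP. The first grasp closed on nothing above the 20 mm plate. I found the real length by touching the table, with about 20 N of contact.
- **20 mm plate:** while carrying it in, I knocked it against the end of the 25 mm plate at about 28 N. It shifted and tilted in the grip, and its first entry then caught a lip at about 28 N. I re-measured it in the grip from the wrist picture and inserted it after that.
- **25 mm plate:** it may have been pushed slightly towards its stop by that knock. It still looks home.

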